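# Lay out the lapping bench for the next stone

### The job

Get the polishing bench ready: stand the dark steel work holder on the centre of the round lapping plate and the larger brass weight centred on top of the holder; on the flat layout plate, stand the powder pot halfway between the two pins, the oil bottle straight behind the pot on the scribed line, and the smaller brass weight to the left of the bottle, on the same line straight behind the left pin (left and behind as seen from the robot, square to the layout plate). Set everything down upright without dropping it, do not tip the pot or the bottle on the way, and leave the mug, the water bottle and the screwdriver where they are.

Things in the scene. Friction and masses are not known exactly. Their poses are not given: they have to be found in the camera images.
- lap: fixed round lapping plate of grey cast iron, 150 mm across (its dark foot 164 mm), flat top 26 mm above the bench, with dark concentric scored rings. Origin at the centre of its underside, on the bench; z up.
- plate: fixed flat aluminium layout plate, 160 mm deep (x) by 250 mm wide (y), 8 mm thick. Two dark steel pins, 12 mm across, rise 40 mm above it at x = -40, y = -85 and +85 mm. A thin black scribed line runs across it at x = +40 mm, 80 mm behind the row of pins. Origin: centre of its underside, on the bench; x points away from the robot, y to the robot's left, z up; turned up to 15 degrees either way.
- holder: work holder: a loose, low dark steel puck, 54 mm across and 28 mm high in all; knurled side 54 mm wide up to 19 mm height, flat grey top face 44 mm across. About 0.3 kg. Origin at the centre of its underside, z up.
- big_weight: the larger of two loose round brass weights of the same shape: body 48 mm across and 30 mm high, with a neck and a knob 24 mm across on top, 46 mm high in all. About 0.4 kg. Origin at the centre of its flat underside, z up.
- small_weight: the smaller of the two loose brass weights: body 32 mm across and 22 mm high, knob 18 mm across, 36 mm high in all. About 0.14 kg. Origin at the centre of its flat underside, z up.
- pot: closed powder pot: white ceramic body 42 mm across and 30 mm high, under a flat white lid 46 mm across and 10 mm thick that does not come off; 40 mm high in all. About 0.12 kg. Origin at the centre of its underside, z up.
- oil_bottle: small closed oil bottle: amber body 40 mm across with straight sides up to 32 mm, then a shoulder and a narrow black cone nozzle; 57 mm high in all. About 0.09 kg. Origin at the centre of its underside, z up.
- mug: bystander: white ceramic mug, 76 mm across, 75 mm high, handle at its +y. Leave alone. Origin at the centre of its underside.
- water_bottle: bystander: clear plastic drinking bottle with white cap, 62 mm across, 180 mm high. Leave alone. Origin at the centre of its underside.
- screwdriver: bystander: screwdriver lying on the bench, along its x. Leave alone. Origin under its middle.
Mind the look-alikes: they are no part of the job. Leave any blue or purple look-alike of the big_weight alone.

How it is judged:
At the end, for the whole second after the job is handed in: Holder within 12 mm of the lap's centre; big weight within 10 mm of the holder's; in the plate's x and y: pot within 12 mm of midway between the pins, bottle within 15 mm of its point on the line, small weight likewise; all upright (0.1 rad), on their supports (4 mm), at rest (10 mm/s) (horizontal distance between holder and lap below 0.012 m and z of holder in the frame of lap between 0.022 and 0.03 m and horizontal distance between big_weight and holder below 0.01 m and z of big_weight in the frame of holder between 0.024 and 0.032 m and x of pot in the frame of plate between -0.052 and -0.028 m and y of pot in the frame of plate between -0.012 and 0.012 m and z of pot in the frame of plate between 0.004 and 0.012 m and x of oil_bottle in the frame of plate between 0.025 and 0.055 m and y of oil_bottle in the frame of plate between -0.015 and 0.015 m and z of oil_bottle in the frame of plate between 0.004 and 0.012 m and x of small_weight in the frame of plate between 0.025 and 0.055 m and y of small_weight in the frame of plate between 0.07 and 0.1 m and z of small_weight in the frame of plate between 0.004 and 0.012 m and angle between each of holder, big_weight, small_weight, pot, oil_bottle's own z axis and vertical below 0.1 rad and linear speed of each of holder, big_weight, small_weight, pot, oil_bottle below 0.01 m/s); the robot touches nothing.
It fails at once if the mug, the water bottle or the screwdriver is displaced by more than 20 mm (distance of any of mug, water_bottle, screwdriver from where it was at the start of the episode above 0.02 m).
It fails at once if the powder pot or the oil bottle is tipped by more than 35 degrees (angle between any of pot, oil_bottle's own z axis and vertical above 0.61 rad).
It fails at once if one of the five things is dropped or thrown (moves faster than 0.6 m/s without the fingers on it: a fall of about 20 mm) ((linear speed of holder above 0.6 m/s and contact force between the fingers and holder below 0.05 N) or (linear speed of big_weight above 0.6 m/s and contact force between the fingers and big_weight below 0.05 N) or (linear speed of small_weight above 0.6 m/s and contact force between the fingers and small_weight below 0.05 N) or (linear speed of pot above 0.6 m/s and contact force between the fingers and pot below 0.05 N) or (linear speed of oil_bottle above 0.6 m/s and contact force between the fingers and oil_bottle below 0.05 N)).
It also fails if it takes over 115 s, if anything falls off the work surface, if the arm or the gripper's body presses on something with over 40 N, if the wrist force passes 120 N, or if a joint passes its speed limit or range.

### The arm

A 7-joint arm with a two-finger parallel gripper is mounted at the origin on the work surface. World frame = base frame: x ahead of the robot, y to its left, z up, the work surface at z = 0. Lengths are in m, angles in rad, forces in N, time in s.
With the tool pointing down it reaches from about 0.425 to 0.825 m from the base axis. Payload 3.6 kg.
Tool frame: the origin (TCP) lies between the finger pads; the fingertips stand 19 mm ahead of it and the grasp point (between the pads) is the TCP; z points along the fingers, x is the direction in which the jaws open and shut, and the axes are right-handed (so a half turn about z gives the same grasp; the last joint's range is limited). The gripper opens to 93 mm and grips with 3 to 60 N. Pads are 15 mm wide; open, the fingers measure 128 mm over their backs; the gripper's body (75 mm by 188 mm) begins 65 mm behind the grasp point.
Start: joints at [1.119, 0.615, -0.013, 1.423, 0.008, 1.103, -0.04], TCP at [0.268, -0.592, 0.216] pointing down, gripper open.
Joint ranges: [-3.12, 3.12], [-0.3, 2.06], [-1.34, 1.32], [0.26, 2.42], [-1.36, 4.5], [0.01, 1.98], [-2.84, 2.84]. Speed limits (rad/s): [2.79, 2.79, 3.14, 3.14, 3.14, 3.14, 3.14].

### API

Orientations are given as a unit quaternion [w, x, y, z].
In Python, from station import monitor, imaging, finish_job, finder gives the robot as it stands.
- The arm moves only by the tool step_arm, never from a script. Its argument "steps" is a list of rows, each a list of 5 numbers: the finger opening in cm, from 0 to 9.3, then the shift along the tool's x, y, z in cm, then the turn about the tool's z in degrees. A call has 1 to 12 rows; each row shifts and turns the commanded pose from where the row before left it, along the tool's axes as they then stand; what a row does not reach is not made up. A row lasts 1/12 s, in which the tool goes at most 41.7 mm and 7.16 degrees, less where a joint would pass 70% of its speed; a pose out of reach is approached as far as the arm can. A call is refused whole if a number of a shift passes 4.17 or a number of a turn 7.16, either way. A call with a gripper value outside its range is refused whole. The fingers move at their own pace and stop on an object; the grip force is fixed at half the most. Time passes only in rows, so rows that do not move let the fingers close. It gives the time, the measured TCP pose, the force and the opening at its end, in the units of the state.
- monitor.get_obs(): the state, without advancing time (a new reading comes with each control period).
- imaging.capture(name): name is "side" or "top" or "wrist"; returns the picture (384x512x3 uint8, red, green, blue); there is no depth.
- imaging.camera_params(name): a dict with "vfov" (degrees; the focal length in pixels is half the picture's height over the tangent of half this angle, whatever the lens; pixels are square), "cx", "cy" (the principal point, pixels), "world_to_cam" (4x4, takes a point from world to camera coordinates). Camera axes: x right, y down, z forward; pixel columns grow to the right and rows downward; lengths in m; the calibration is good to about 2 mm. A picture is of the moment at which its call begins: read the wrist's pose just before it. camera_params takes no time and is no camera call; for the wrist camera it gives the pose at the moment of the call.
- finish_job(): hands the job in, once; it reports no verdict.
Trained networks look in the newest picture that a camera, given by its name, has taken for a name from the list of things; names that differ only in an ending like _2 or _b are one class to them, and where a whole thing is asked for, a point or a joint stands for the part that bears it (a point fixed in the world has none). Each returns a list of dicts, best first, with "confidence" (0 to 1); they miss things now and then, are a little off and sometimes report something else, mostly with a low value. They report only what shows in the picture. A call takes as long as a camera call. They do not tell look-alikes from the thing itself.
- finder.search_frame(camera, query): "uv" ([column, row] in pixels, amid what is visible of it).
- finder.trace(camera, query): "mask" (384x512 bool, what is visible of it) and "uv" ([column, row] in pixels, amid what is visible of it).
The state is a dict: "time_s": time; "joint_positions": joint angles; "joint_velocities": joint speeds; "effort": joint torques, N m; "position": TCP position; "ee_rot": TCP orientation; "force": force on the tool from outside, world axes, zero at the start; "torque": the same for the moment, N m; "opening": opening from 0.0 (shut) to 1.0 (fully open).
Only numpy, scipy, OpenCV 4.12 (cv2) and the standard library are available. Lean on these libraries where they do the work, as an engineer would, in place of code of your own. Each camera call takes 0.05 s, during which the arm holds its last target.

## Working session

There is one attempt and no reset: what is moved stays moved. The work goes in short steps, Python scripts to look and compute and a tool call to move; the robot and the scene stay as the last step left them, time stands still between calls to the robot, and variables do not carry over. Pictures are saved under pics/ and viewed, and the job is handed in when it is done.

Besides the shell and the picture viewer there is one more tool, called after "Emit:" as name([rows], argument=value, ...), one row to a line, values as JSON. step_arm: Moves the arm, as the interface text tells. Its arguments: {"type":"object","properties":{"steps":{"type":"array"}},"required":["steps"]}

```bash
mkdir -p pics; ls
cat > h.py <<'E'
import numpy as np,cv2
from station import monitor, imaging, finish_job, finder
def save(n,im): cv2.imwrite('pics/'+n,cv2.cvtColor(im,cv2.COLOR_RGB2BGR))
def P(cam):
    p=imaging.camera_params(cam); f=192/np.tan(np.radians(p['vfov'])/2)
    return f,p['cx'],p['cy'],np.array(p['world_to_cam'])
def ray(cam,uv,z,p=None):
    f,cx,cy,T=p or P(cam); d=np.array([(uv[0]-cx)/f,(uv[1]-cy)/f,1]); R=T[:3,:3]; o=-R.T@T[:3,3]; d=R.T@d
    return (o+d*(z-o[2])/d[2])
def proj(cam,X,p=None):
    f,cx,cy,T=p or P(cam); q=T[:3,:3]@np.array(X)+T[:3,3]; return np.array([f*q[0]/q[2]+cx,f*q[1]/q[2]+cy])
E
python3 - <<'E'
from h import *
o=monitor.get_obs()
for k,v in o.items(): print(k,np.round(v,4))
for c in ('top','side','wrist'):
    save(c+'0.png',imaging.capture(c)); p=imaging.camera_params(c); print(c,{k:np.round(v,3).tolist() if k=='world_to_cam' else v for k,v in p.items()})
E
```

```text
pics
time_s 0.0
joint_positions [ 1.1185  0.6159 -0.0126  1.4249  0.0081  1.1034 -0.0404]
joint_velocities [-0.001  -0.0009  0.0004  0.0014 -0.002  -0.0005  0.0007]
effort [ 1.10000e-03 -4.58928e+01  2.09400e-01 -1.65742e+01 -6.11000e-02
  2.05000e-02  2.00000e-04]
position [ 0.2682 -0.5912  0.2146]
ee_rot [-7.000e-04  8.406e-01 -5.417e-01 -1.100e-03]
force [ 0.6149  0.176  -0.0342]
torque [ 0.0359  0.0108 -0.0495]
opening 0.9959
top {'vfov': 53.263044463187285, 'cx': 257.00126157750645, 'cy': 188.2530172750865, 'world_to_cam': [[0.0, -1.0, -0.031, 0.009], [-0.992, 0.004, -0.127, 0.586], [0.127, 0.031, -0.991, 1.082], [0.0, 0.0, 0.0, 1.0]]}
side {'vfov': 49.4500488344933, 'cx': 263.21630971002475, 'cy': 192.48045944352012, 'world_to_cam': [[-0.756, -0.654, 0.014, 0.415], [-0.329, 0.362, -0.872, 0.245], [0.566, -0.664, -0.489, 0.839], [0.0, 0.0, 0.0, 1.0]]}
wrist {'vfov': 58.68687052589216, 'cx': 256.62597561773623, 'cy': 186.53248743894724, 'world_to_cam': [[0.413, -0.911, -0.002, -0.649], [-0.881, -0.4, 0.253, -0.029], [-0.231, -0.103, -0.968, 0.39], [0.0, 0.0, 0.0, 1.0]]}
```

View pics/top0.png

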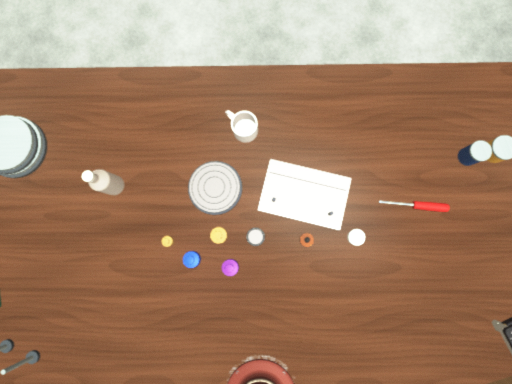

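View pics/side0.png

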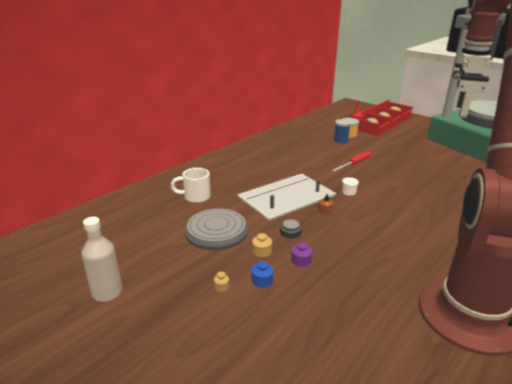

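View pics/wrist0.png

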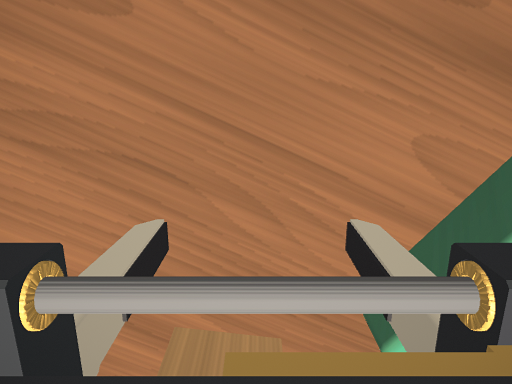

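```bash
cat >> h.py <<'E'
PROF={'holder':[(0,.027),(.019,.027),(.028,.022)],'big_weight':[(0,.024),(.03,.024),(.046,.012)],'small_weight':[(0,.016),(.022,.016),(.036,.009)],
'pot':[(0,.021),(.03,.021),(.03,.023),(.04,.023)],'oil_bottle':[(0,.02),(.032,.02),(.057,.003)],'lap':[(0,.082),(.026,.075)]}
_a=np.linspace(0,2*np.pi,40,endpoint=False)
def sil(cam,n,xy,z0=0,p=None,S=8):
    p=p or P(cam); m=np.zeros((384,512),np.uint8)
    L=PROF[n]
    for (h1,r1),(h2,r2) in zip(L[:-1],L[1:]):
        pts=np.array([proj(cam,[xy[0]+r*np.cos(t),xy[1]+r*np.sin(t),z0+h],p) for h,r in((h1,r1),(h2,r2)) for t in _a])
        hull=cv2.convexHull((pts*16).astype(np.int32)); cv2.fillConvexPoly(m,hull,1,shift=4)
    return m.astype(bool)
def cen(m): 
    v,u=np.nonzero(m); return np.array([u.mean(),v.mean()])
def fit(cam,n,mask,z0=0,p=None):
    p=p or P(cam); c=cen(mask); xy=ray(cam,c,z0+.015,p)[:2]
    for _ in range(6):
        s=sil(cam,n,xy,z0,p); d=c-cen(s); xy=xy+(ray(cam,c,z0+.015,p)-ray(cam,c-d,z0+.015,p))[:2]
    s=sil(cam,n,xy,z0,p)
    return xy,(s&mask).sum()/(s|mask).sum()
E
python3 - <<'E'
from h import *
ims={c:imaging.capture(c) for c in('top','side')}
for c in ('top','side'):
  for n in PROF:
    for r in finder.trace(c,n)[:4]:
        xy,iou=fit(c,n,r['mask']); print(c,n,round(r['confidence'],2),np.round(r['uv']),r['mask'].sum(),np.round(xy,4),round(iou,2))
  for n in('mug','water_bottle','screwdriver','plate'):
    for r in finder.trace(c,n)[:2]: print(c,n,round(r['confidence'],2),np.round(r['uv']),np.round(ray(c,r['uv'],0.02),3))
save('crop1.png',cv2.resize(ims['top'][150:290,140:380],None,fx=3.3,fy=3.3,interpolation=cv2.INTER_CUBIC))
save('crop2.png',cv2.resize(ims['side'][165:305,170:370],None,fx=4,fy=4,interpolation=cv2.INTER_CUBIC))
E
```

```text
top holder 0.66 [255. 236.] 289 [0.4436 0.0128] 0.93
top big_weight 0.7 [229. 268.] 188 [0.357  0.0869] 0.71
top big_weight 0.59 [195. 262.] 231 [0.3792 0.2   ] 0.84
top big_weight 0.52 [219. 236.] 215 [0.4507 0.1204] 0.84
top small_weight 0.49 [168. 243.] 94 [0.432  0.2725] 0.71
top pot 0.72 [255. 237.] 272 [0.4453 0.0122] 0.82
top pot 0.51 [354. 237.] 226 [ 0.4435 -0.2768] 0.87
top oil_bottle 0.69 [307. 238.] 157 [ 0.4369 -0.1353] 0.84
top lap 0.95 [216. 188.] 2290 [0.5927 0.137 ] 0.97
top mug 0.59 [244. 126.] [0.778 0.048 0.02 ]
top water_bottle 0.58 [102. 182.] [0.608 0.475 0.02 ]
top screwdriver 0.8 [430. 208.] [ 0.53  -0.494  0.02 ]
top plate 0.69 [305. 193.] [ 0.573 -0.133  0.02 ]
side holder 0.67 [352. 183.] 235 [ 0.4512 -0.2933] 0.79
side holder 0.52 [291. 228.] 332 [0.4447 0.0131] 0.86
side big_weight 0.94 [264. 249.] 407 [0.4477 0.1221] 0.9
side big_weight 0.85 [297. 254.] 422 [0.356  0.0861] 0.88
side big_weight 0.71 [262. 275.] 470 [0.3774 0.2009] 0.85
side small_weight 0.78 [222. 283.] 290 [0.4297 0.2749] 0.94
side small_weight 0.2 [351. 184.] 253 [ 0.4476 -0.286 ] 0.6
side pot 0.52 [352. 186.] 230 [ 0.4447 -0.276 ] 0.82
side oil_bottle 0.6 [328. 206.] 232 [ 0.4345 -0.1346] 0.82
side lap 0.96 [217. 232.] 2141 [0.5898 0.1366] 0.94
side mug 0.57 [195. 184.] [0.799 0.028 0.02 ]
side water_bottle 0.58 [102. 267.] [0.654 0.421 0.02 ]
side screwdriver 0.74 [360. 159.] [ 0.518 -0.476  0.02 ]
side screwdriver 0.69 [ 99. 267.] [0.659 0.426 0.02 ]
side plate 0.66 [283. 195.] [ 0.56  -0.101  0.02 ]
```

View pics/crop1.png

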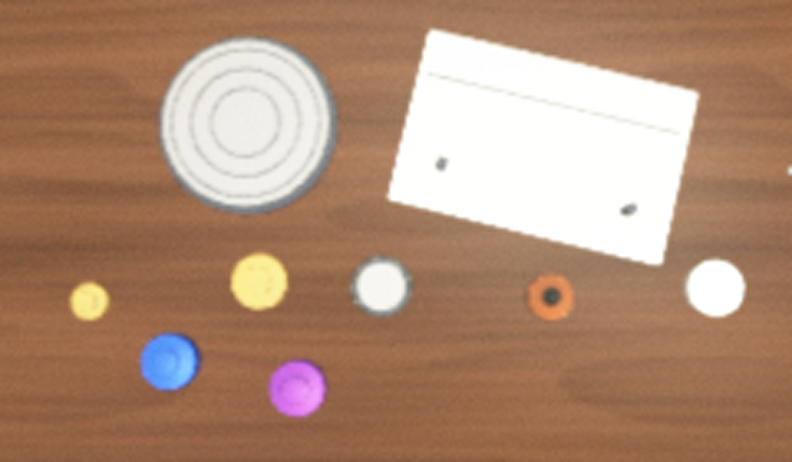

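View pics/crop2.png

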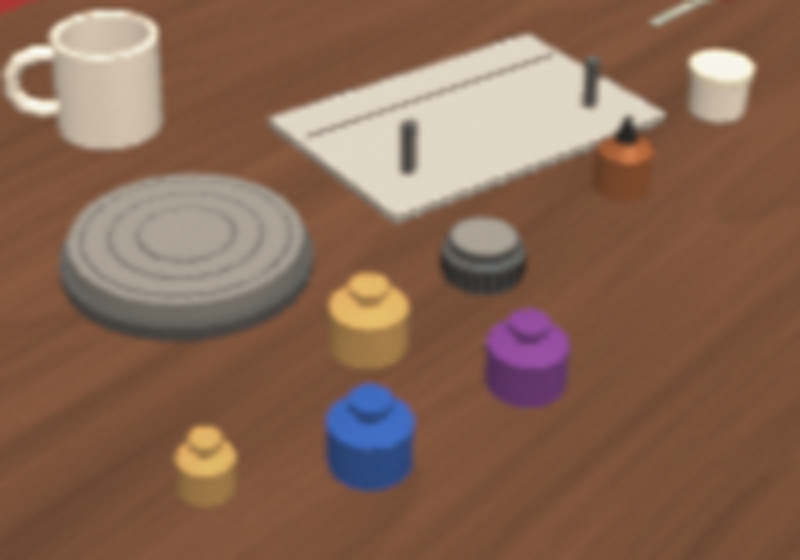

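Big-weight candidates in the top view: brass (219,235), which I choose; blue (191,260) and purple (230,268), both look-alikes; and small brass (167,241), the smaller weight. White pot is at (357,237), the grey-topped holder at (256,237) and the amber bottle at (307,240). The crops confirm these choices. Next I refine the positions.

Run:
```python
from h import *
im=imaging.capture('top'); hsv=cv2.cvtColor(im,cv2.COLOR_RGB2HSV)
def comp(m,uv):
    m=cv2.morphologyEx(m.astype(np.uint8),cv2.MORPH_CLOSE,np.ones((3,3)))
    n,l,st,c=cv2.connectedComponentsWithStats(m); 
    d=[np.linalg.norm(c[i]-uv) if st[i,4]>30 else 1e9 for i in range(1,n)]; return l==1+int(np.argmin(d))
H,S,V=[hsv[...,i].astype(int) for i in range(3)]
print(hsv[235,219],hsv[240,302],hsv[241,167],hsv[280,219],hsv[237,357])
wood=(abs(H-9)<=6)
mw=comp((S<60)&(V>140),(305,195))
cs,_=cv2.findContours(mw.astype(np.uint8),cv2.RETR_EXTERNAL,cv2.CHAIN_APPROX_NONE)
r=cv2.minAreaRect(cs[0]); print(r)
C=np.array([ray('top',u,.008)[:2] for u in cv2.boxPoints(r)]); print(C,C.mean(0),[np.linalg.norm(C[i]-C[i-1]) for i in range(4)])
# sides
r2=cv2.minAreaRect(np.array([ray('top',c[0],.008)[:2]*1000 for c in cs[0]],np.float32)); print(r2)
# colour masks
for n,m,uv in (('big_weight',(H>18)&(H<32)&(S>90),(219,235)),('small_weight',(H>18)&(H<32)&(S>90),(167,241)),('pot',(S<70)&(V>130),(357,237)),('oil_bottle',((H<9)|(H>170))&(S>150)|(V<60),(307,240)),('holder',(S<90),(256,237)),('lap',S<90,(215,188))):
    k=comp(m,uv); xy,i=fit('top',n,k); print(n,k.sum(),cen(k),np.round(xy,4),round(i,2))
```

```text
[ 26  97 251] [ 11 151 219] [ 25 108 249] [ 11 134 143] [  0   0 255]
((304.56195068359375, 194.23834228515625), (86.01517486572266, 54.69735336303711), 13.324532508850098)
[[ 0.52144253  0.0109617 ]
 [ 0.68281545 -0.02717159]
 [ 0.62089919 -0.27714034]
 [ 0.46267847 -0.23539125]] [ 0.57195891 -0.13218537] [np.float64(0.2532646684878582), np.float64(0.1658172745954731), np.float64(0.2575228174791672), np.float64(0.16363613646477534)]
((572.3023071289062, -131.99307250976562), (253.78994750976562, 164.1382293701172), 76.08806610107422)
big_weight 225 [218.10222222 234.77333333] [0.4509 0.1233] 0.87
small_weight 100 [166.79 240.89] [0.4331 0.2766] 0.74
pot 266 [356.21804511 236.82330827] [ 0.4452 -0.2774] 0.96
oil_bottle 346 [431.24855491 206.05780347] [ 0.5344 -0.5002] 0.44
holder 290 [255.16551724 236.21034483] [0.4469 0.0145] 0.98
lap 2351 [214.78009358 187.45980434] [0.5943 0.1379] 0.99
```

Emit:
step_arm([
  [9.3, -2.37, -3.23, 0, 0],
  [9.3, -2.37, -3.23, 0, 0],
  [9.3, -2.37, -3.23, 0, 0],
  [9.3, -2.37, -3.23, 0, 0],
  [9.3, -2.37, -3.23, 0, 0],
  [9.3, -2.37, -3.23, 0, 0],
  [9.3, -2.37, -3.23, 0, 0],
  [9.3, -2.37, -3.23, 0, 0],
  [9.3, -2.37, -3.23, 0, 0],
  [9.3, 0, 0, 0, 0],
  [9.3, 0, 0, 0, 0],
])

```text
time_s: 2.22
position: [0.447, -0.2746, 0.216]
ee_rot: [-0.001, 0.842, -0.539, 0.0]
force: [-0.2, -0.1, 1.1]
opening: 1.002
```

Emit:
step_arm([
  [7, 0, 0, 0, -6.46],
  [7, 0, 0, 0, -6.46],
  [7, 0, 0, 0, -6.46],
  [7, 0, 0, 0, -6.46],
  [7, 0, 0, 0, -6.46],
  [7, 0, 0, 0, -6.46],
  [7, 0, 0, 0, -6.46],
  [7, 0, 0, 0, -6.46],
  [7, 0, 0, 0, 0],
  [7, 0, 0, 0, 0],
  [7, 0, 0, 0, 0],
])

```text
time_s: 3.13
position: [0.4445, -0.2787, 0.2157]
ee_rot: [0.0, 0.992, -0.123, -0.0]
force: [0.8, -0.5, -0.3]
opening: 0.755
```

```bash
cat >> h.py <<'E'
from scipy.spatial.transform import Rotation as Ro
def tool():
    o=monitor.get_obs(); q=o['ee_rot']; return np.array(o['position']),Ro.from_quat([q[1],q[2],q[3],q[0]]).as_matrix(),o
def togo(target):
    p,R,o=tool(); d=R.T@(np.array(target)-p); print('t',round(o['time_s'],2),'pos',np.round(p,4),'togo tool cm',np.round(d*100,2),'head',round(np.degrees(np.arctan2(R[1,0],R[0,0])),2),'open',round(o['opening'],3),'F',np.round(o['force'],1))
E
python3 - <<'E'
from h import *
print(tool()[1].round(3)); togo([.445,-.277,.2146])
save('w1.png',imaging.capture('wrist'))
print('pins',[proj('wrist',X).round() for X in([.554,-.040,.048],[.5125,-.205,.048])])
for n in('pot',): 
  for r in finder.trace('wrist',n)[:3]: print(n,r['confidence'],r['uv'],fit('wrist',n,r['mask']))
E
```

```text
[[ 0.97  -0.245 -0.   ]
 [-0.245 -0.97  -0.   ]
 [-0.     0.    -1.   ]]
t 3.13 pos [ 0.4445 -0.2787  0.2157] togo tool cm [ 0.   -0.18  0.11] head -14.17 open 0.755 F [ 0.8 -0.5 -0.3]
pins [array([ 315., -141.]), array([307.,  78.])]
pot 0.63 [256.3, 163.6] (array([ 0.44530024, -0.27443899]), np.float64(0.9144542772861357))
```

View pics/w1.png

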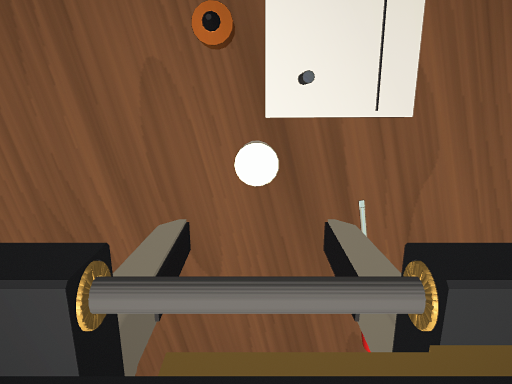

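Run:
```python
from h import *
for uv in((265.5,117.5),(412.5,117.5),(377,110),(425,0),(265.5,0)): print(uv,ray('wrist',uv,.008).round(4))
c=np.array([.572,-.132]);a=np.radians(-13.9);x=np.array([np.cos(a),np.sin(a)]);y=np.array([-x[1],x[0]])
for k in((-.08,-.125),(.08,-.125)):
  X=c+k[0]*x+k[1]*y; print(X,proj('wrist',[*X,.008]))
togo([.4453,-.276,.035])
```

```text
(265.5, 117.5) [ 0.4661 -0.2327  0.008 ]
(412.5, 117.5) [ 0.6205 -0.2714  0.008 ]
(377, 110) [ 0.5845 -0.2542  0.008 ]
(425, 0) [ 0.6477 -0.1595  0.008 ]
(265.5, 0) [ 0.4933 -0.1209  0.008 ]
[ 0.46431418 -0.23412132] [264.18239279 119.20135575]
[ 0.61962881 -0.2725578 ] [411.82484608 118.79702874]
t 3.23 pos [ 0.4449 -0.2781  0.2158] togo tool cm [-1.000e-02 -2.200e-01  1.808e+01] head -14.06 open 0.755 F [ 0.1 -0.4  0.2]
```

Emit:
step_arm([
  [7, 0, -0.2, 3, 0],
  [7, 0, 0, 3.5, 0],
  [7, 0, 0, 3.5, 0],
  [7, 0, 0, 3, 0],
  [7, 0, 0, 2.5, 0],
  [7, 0, 0, 1.5, 0],
  [7, 0, 0, 1, 0],
  [7, 0, 0, 0.08, 0],
  [7, 0, 0, 0, 0],
  [7, 0, 0, 0, 0],
])

```text
time_s: 4.07
position: [0.4465, -0.2761, 0.036]
ee_rot: [0.0, 0.993, -0.121, 0.001]
force: [1.0, -0.6, 0.0]
opening: 0.755
```

Run:
```python
from h import *
save('w2.png',imaging.capture('wrist')); togo([.4453,-.276,.035])
```

```text
t 4.12 pos [ 0.4466 -0.2762  0.0362] togo tool cm [-0.13  0.02  0.12] head -13.94 open 0.752 F [-0.3 -0.8  0.8]
```

View pics/w2.png

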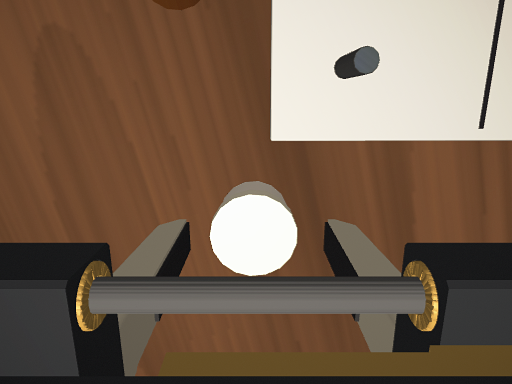

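Run:
```python
from h import *
p,R,o=tool(); print(proj('wrist',[p[0],p[1],.040])); print(ray('wrist',(254,235),.040)-p, R.T@(ray('wrist',(254,235),.040)-p))
```

```text
[256.57693974 237.27281992]
[-0.00099199  0.00155467  0.00381955] [-0.00132735 -0.00126734 -0.00382387]
```

Centred to about 1 mm. I close on the lid, then lift.

Emit:
step_arm([
  [4.2, 0, -0.1, 0, 0],
  [4.2, 0, 0, 0, 0],
  [4.2, 0, 0, 0, 0],
  [4.2, 0, 0, 0, 0],
  [4.2, 0, 0, 0, 0],
  [4.2, 0, 0, 0, 0],
  [4.2, 0, 0, 0, 0],
  [4.2, 0, 0, 0, 0],
])

```text
time_s: 4.78
position: [0.4458, -0.2748, 0.0353]
ee_rot: [0.0, 0.993, -0.121, 0.0]
force: [-0.8, -0.4, 4.0]
opening: 0.473
```

Emit:
step_arm([
  [4.2, 0, 0, -1, 0],
  [4.2, 0, 0, -2, 0],
  [4.2, 0, 0, -3, 0],
  [4.2, 0, 0, -2, 0],
  [4.2, 0, 0, 0, 0],
  [4.2, 0, 0, 0, 0],
  [4.2, 0, 0, 0, 0],
])

```text
time_s: 5.37
position: [0.445, -0.2744, 0.1143]
ee_rot: [-0.0, 0.993, -0.121, -0.001]
force: [0.3, 0.8, -1.9]
opening: 0.472
```

Run:
```python
from h import *
save('w3.png',imaging.capture('wrist')); togo([.5342,-.1214,.116])
```

```text
t 5.42 pos [ 0.4447 -0.2742  0.1138] togo tool cm [  5.01 -16.99  -0.22] head -13.92 open 0.47 F [-0.1  0.1 -1.3]
```

View pics/w3.png

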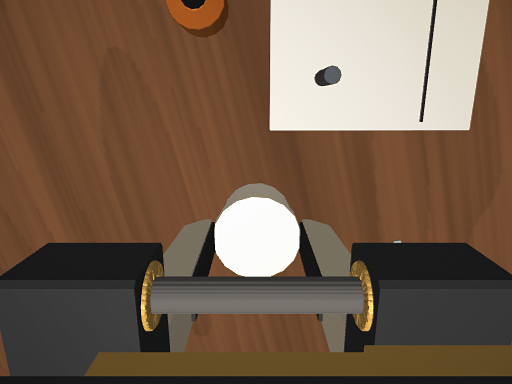

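Emit:
step_arm([
  [4.2, 0.5, -1.7, 0, 0],
  [4.2, 0.8, -2.7, 0, 0],
  [4.2, 0.9, -3.1, 0, 0],
  [4.2, 0.9, -3.1, 0, 0],
  [4.2, 0.8, -2.7, 0, 0],
  [4.2, 0.6, -2.0, 0, 0],
  [4.2, 0.3, -1.1, 0, 0],
  [4.2, 0.2, -0.6, 0, 0],
  [4.2, 0, 0, 0, 0],
  [4.2, 0, 0, 0, 0],
  [4.2, 0, 0, 0, 0],
])

```text
time_s: 6.33
position: [0.5341, -0.1239, 0.1146]
ee_rot: [0.001, 0.992, -0.123, -0.001]
force: [-0.5, 0.8, -1.7]
opening: 0.473
```

Run:
```python
from h import *
save('w4.png',imaging.capture('wrist')); togo([.5342,-.1214,.0443])
c=np.array([.573,-.131]);a=np.radians(-13.9);x=np.array([np.cos(a),np.sin(a)]);y=np.array([-x[1],x[0]])
for k in((-.08,.125),(.08,.125),(-.04,.085)):
  X=c+k[0]*x+k[1]*y; print(proj('wrist',[*X,.008 if k[1]>.1 else .048]))
```

```text
t 6.38 pos [ 0.5343 -0.1238  0.1147] togo tool cm [-0.06 -0.25  7.04] head -14.1 open 0.471 F [-1.  -0.2 -1.1]
[201.05201811  17.56246708]
[417.94002152  16.68349232]
[255.19481244  70.38328168]
```

View pics/w4.png

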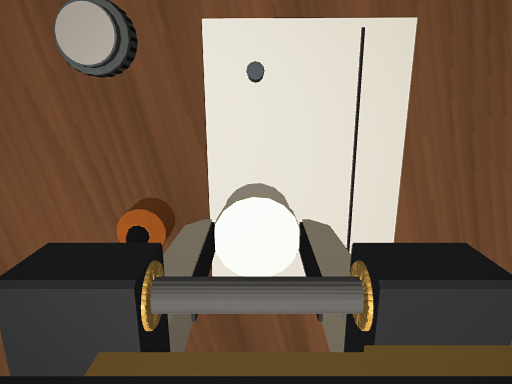

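Emit:
step_arm([
  [4.2, 0, -0.2, 1.5, 0],
  [4.2, 0, 0, 2, 0],
  [4.2, 0, 0, 1.5, 0],
  [4.2, 0, 0, 1, 0],
  [4.2, 0, 0, 0.5, 0],
  [4.2, 0, 0, 0.3, 0],
  [4.2, 0, 0, 0.15, 0],
  [4.2, 0, 0, 0, 0],
  [4.2, 0, 0, 0, 0],
  [4.2, 0, 0, 0, 0],
])

```text
time_s: 7.22
position: [0.5363, -0.1198, 0.0461]
ee_rot: [-0.0, 0.993, -0.121, 0.001]
force: [0.8, -0.1, -1.9]
opening: 0.47
```

Run:
```python
from h import *
togo([.5342,-.1214,.0433])
```

```text
t 7.22 pos [ 0.5363 -0.1198  0.0461] togo tool cm [-0.16  0.21  0.28] head -13.92 open 0.47 F [ 0.8 -0.1 -1.9]
```

Emit:
step_arm([
  [4.2, -0.1, 0.1, 0.1, 0],
  [4.2, 0, 0, 0.1, 0],
  [4.2, 0, 0, 0.05, 0],
  [4.2, 0, 0, 0, 0],
  [4.2, 0, 0, 0, 0],
])

```text
time_s: 7.63
position: [0.5345, -0.1207, 0.0433]
ee_rot: [0.0, 0.993, -0.121, -0.0]
force: [-1.7, -0.0, 2.8]
opening: 0.472
```

Emit:
step_arm([
  [4.8, 0, 0, 0, 0],
  [5.5, 0, 0, 0, 0],
  [6, 0, 0, 0, 0],
  [6, 0, 0, 0, 0],
  [6, 0, 0, -1, 0],
  [6, 0, 0, -2, 0],
  [6, 0, 0, -3, 0],
  [6, 0, 0, -3, 0],
  [6, 0, 0, -2, 0],
  [6, 0, 0, 0, 0],
  [6, 0, 0, 0, 0],
])

```text
time_s: 8.55
position: [0.5353, -0.1206, 0.1546]
ee_rot: [0.0, 0.993, -0.121, 0.002]
force: [0.5, 0.1, -0.7]
opening: 0.644
```

Run:
```python
from h import *
save('w5.png',imaging.capture('wrist'))
for r in finder.trace('wrist','pot')[:2]: print(r['confidence'],r['uv'],fit('wrist','pot',r['mask'],.008))
for r in finder.trace('wrist','oil_bottle')[:2]: print(r['confidence'],r['uv'],fit('wrist','oil_bottle',r['mask']))
togo([.436,-.1355,.155])
```

```text
0.97 [255.0, 181.5] (array([ 0.53219345, -0.12038456]), np.float64(0.9340659340659341))
0.92 [156.4, 214.9] (array([ 0.43490789, -0.13104582]), np.float64(0.8360814742967992))
t 8.7 pos [ 0.5335 -0.1204  0.1519] togo tool cm [-9.1   3.81 -0.29] head -13.92 open 0.645 F [-0.8  0.2 -1. ]
```

View pics/w5.png

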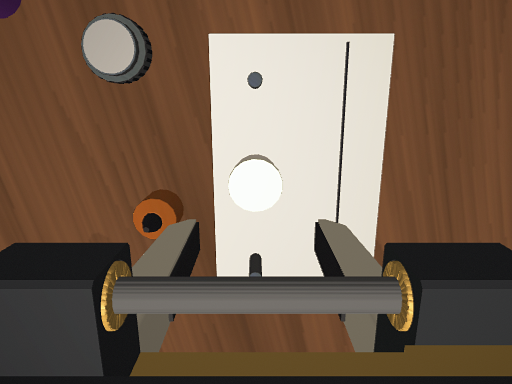

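The pot stands between the pins at (255,182), in column with both. Next is the oil bottle.

Emit:
step_arm([
  [6, -1.5, 0.6, 0, 0],
  [6, -2.5, 1.0, 0, 0],
  [6, -2.5, 1.0, 0, 0],
  [6, -1.6, 0.7, 0, 0],
  [6.5, -0.9, 0.4, 0, 0],
  [6.5, 0, 0, 0, 0],
  [6.5, 0, 0, 0, 0],
  [6.5, 0, 0, 0, 0],
])

```text
time_s: 9.37
position: [0.4399, -0.1344, 0.1529]
ee_rot: [-0.0, 0.993, -0.121, 0.001]
force: [0.6, 0.3, 0.3]
opening: 0.703
```

Run:
```python
from h import *
save('w6.png',imaging.capture('wrist'))
for r in finder.trace('wrist','oil_bottle')[:2]: 
  f=fit('wrist','oil_bottle',r['mask']);print(r['confidence'],r['uv'],f); togo([*f[0],.023])
```

```text
0.66 [251.9, 178.0] (array([ 0.43702437, -0.13289112]), np.float64(0.8787878787878788))
t 9.47 pos [ 0.4397 -0.1344  0.1529] togo tool cm [-0.3  -0.07 12.99] head -13.87 open 0.698 F [-0.2  0.3 -0.6]
```

View pics/w6.png

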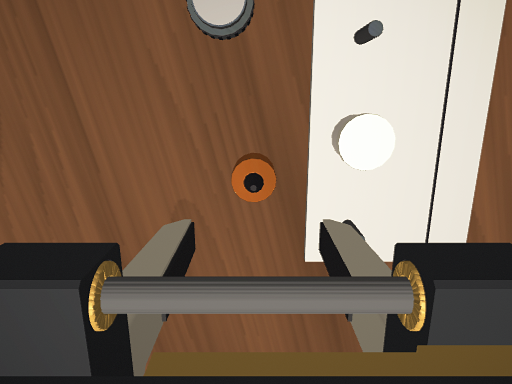

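Emit:
step_arm([
  [5.5, -0.3, 0, 2, 0],
  [5.5, 0, -0.1, 3, 0],
  [5.5, 0, 0, 2.3, 0],
  [5.5, 0, 0, 1, 0],
  [5.5, 0, 0, 0.2, 0],
  [5.5, 0, 0, 0, 0],
  [5.5, 0, 0, 0, 0],
])

```text
time_s: 10.05
position: [0.4367, -0.133, 0.0684]
ee_rot: [-0.0, 0.993, -0.121, 0.001]
force: [-0.4, -0.2, 0.3]
opening: 0.587
```

Run:
```python
from h import *
save('w7.png',imaging.capture('wrist'))
togo([.4365,-.133,.025])
```

```text
t 10.1 pos [ 0.4367 -0.1331  0.0687] togo tool cm [-0.03 -0.01  4.37] head -13.91 open 0.591 F [-0.  -0.7  0.5]
```

View pics/w7.png

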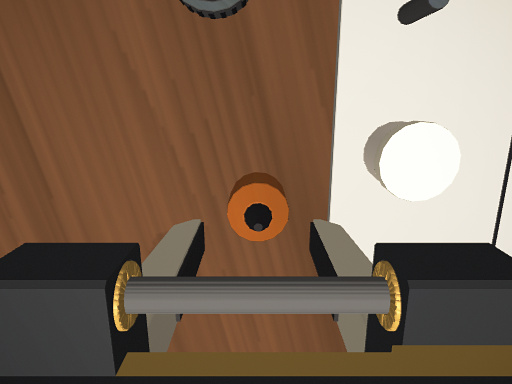

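Emit:
step_arm([
  [5.5, 0, 0, 1.5, 0],
  [5.5, 0, 0, 1.4, 0],
  [5.5, 0, 0, 1, 0],
  [5.5, 0, 0, 0.4, 0],
  [5.5, 0, 0, 0, 0],
  [5.5, 0, 0, 0, 0],
])

```text
time_s: 10.6
position: [0.4362, -0.1332, 0.0256]
ee_rot: [0.0, 0.993, -0.121, 0.001]
force: [-0.4, 0.8, -0.9]
opening: 0.591
```

Run:
```python
from h import *
im=imaging.capture('wrist');save('w8.png',im[150:384,120:400])
p,R,o=tool()
for r in finder.trace('wrist','oil_bottle')[:1]: 
  f=fit('wrist','oil_bottle',r['mask']);print(r['confidence'],r['uv'],f)
print(proj('wrist',[p[0],p[1],.057]),proj('wrist',[p[0],p[1],.032]))
togo([*f[0],.025])
```

```text
0.72 [261.8, 232.9] (array([ 0.43721694, -0.13353146]), np.float64(0.9305354558610709))
[256.73870015 261.80820009] [256.63858593 239.10311821]
t 10.7 pos [ 0.4363 -0.1332  0.0258] togo tool cm [0.1  0.01 0.08] head -13.93 open 0.59 F [0.2 0.  0.1]
```

View pics/w8.png

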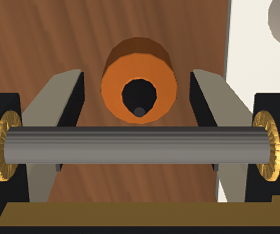

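Aligned. I close and lift.

Emit:
step_arm([
  [3.6, 0.1, 0, 0, 0],
  [3.6, 0, 0, 0, 0],
  [3.6, 0, 0, 0, 0],
  [3.6, 0, 0, 0, 0],
  [3.6, 0, 0, 0, 0],
  [3.6, 0, 0, -1, 0],
  [3.6, 0, 0, -2, 0],
  [3.6, 0, 0, -3, 0],
  [3.6, 0, 0, -3, 0],
  [3.6, 0, 0, -2, 0],
  [3.6, 0, 0, 0, 0],
  [3.6, 0, 0, 0, 0],
])

```text
time_s: 11.7
position: [0.4368, -0.1335, 0.1355]
ee_rot: [0.0, 0.993, -0.121, 0.001]
force: [0.1, -0.2, -0.8]
opening: 0.406
```

Run:
```python
from h import *
togo([.6118,-.1406,.0345])
```

```text
t 11.7 pos [ 0.4368 -0.1335  0.1355] togo tool cm [17.14 -3.53 10.13] head -13.94 open 0.406 F [ 0.1 -0.2 -0.8]
```

Emit:
step_arm([
  [3.6, 1.5, -0.3, 0, 0],
  [3.6, 2.5, -0.5, 0, 0],
  [3.6, 3, -0.6, 0, 0],
  [3.6, 3, -0.6, 0, 0],
  [3.6, 3, -0.6, 0, 0],
  [3.6, 2.2, -0.5, 0, 0],
  [3.6, 1.3, -0.3, 0, 0],
  [3.6, 0.6, -0.1, 0, 0],
  [3.6, 0, 0, 0, 0],
  [3.6, 0, 0, 0, 0],
  [3.6, 0, 0, 0, 0],
])

```text
time_s: 12.62
position: [0.6092, -0.1406, 0.1341]
ee_rot: [0.0, 0.993, -0.121, -0.001]
force: [-1.3, 0.2, -0.5]
opening: 0.408
```

Run:
```python
from h import *
save('w9.png',imaging.capture('wrist'))
togo([.6118,-.1406,.0345])
```

```text
t 12.67 pos [ 0.6095 -0.1407  0.1345] togo tool cm [ 0.24 -0.07 10.  ] head -13.94 open 0.405 F [ 0.1 -1.2 -0.9]
```

View pics/w9.png

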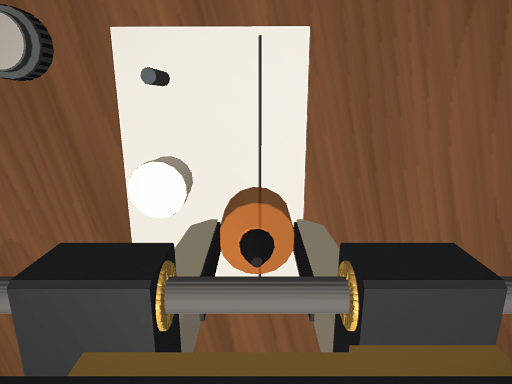

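Emit:
step_arm([
  [3.6, 0.2, 0, 1.5, 0],
  [3.6, 0, -0.1, 2.5, 0],
  [3.6, 0, 0, 2.5, 0],
  [3.6, 0, 0, 1.5, 0],
  [3.6, 0, 0, 0.9, 0],
  [3.6, 0, 0, 0.5, 0],
  [3.6, 0, 0, 0.3, 0],
  [3.6, 0, 0, 0, 0],
  [3.6, 0, 0, 0, 0],
  [3.6, 0, 0, 0, 0],
])

```text
time_s: 13.5
position: [0.614, -0.1401, 0.0391]
ee_rot: [0.0, 0.993, -0.121, 0.001]
force: [-0.1, 0.9, -1.5]
opening: 0.406
```

Run:
```python
from h import *
togo([.6118,-.1406,.0336])
```

```text
t 13.5 pos [ 0.614  -0.1401  0.0391] togo tool cm [-0.2   0.1   0.55] head -13.92 open 0.406 F [-0.1  0.9 -1.5]
```

Emit:
step_arm([
  [3.6, -0.1, 0.1, 0.2, 0],
  [3.6, 0, 0, 0.2, 0],
  [3.6, 0, 0, 0.1, 0],
  [3.6, 0, 0, 0, 0],
  [3.6, 0, 0, 0, 0],
])

```text
time_s: 13.92
position: [0.6119, -0.1409, 0.0334]
ee_rot: [0.0, 0.993, -0.121, -0.0]
force: [-1.8, -0.1, 4.1]
opening: 0.41
```

Emit:
step_arm([
  [4.2, 0, 0, 0, 0],
  [4.8, 0, 0, 0, 0],
  [5.2, 0, 0, 0, 0],
  [5.2, 0, 0, 0, 0],
  [5.2, 0, 0, -1, 0],
  [5.2, 0, 0, -2, 0],
  [5.2, 0, 0, -3, 0],
  [5.2, 0, 0, -3, 0],
  [5.2, 0, 0, -3, 0],
  [7, 0, 0, 0, 0],
  [7, 0, 0, 0, 0],
])

```text
time_s: 14.83
position: [0.6135, -0.1408, 0.1559]
ee_rot: [0.0, 0.993, -0.121, 0.003]
force: [-0.1, -0.8, -0.3]
opening: 0.655
```

Run:
```python
from h import *
save('w10.png',imaging.capture('wrist'))
for n in('pot','oil_bottle'):
 for r in finder.trace('wrist',n)[:2]: print(n,r['confidence'],r['uv'],fit('wrist',n,r['mask'],.008))
togo([.446,.0138,.153])
```

```text
pot 0.72 [253.4, 179.6] (array([ 0.60989918, -0.13714108]), np.float64(0.6763137852246763))
oil_bottle 0.73 [254.0, 180.2] (array([ 0.60894815, -0.13951239]), np.float64(0.8489531405782652))
t 14.98 pos [ 0.6109 -0.1406  0.1519] togo tool cm [-19.72 -11.02  -0.06] head -13.92 open 0.742 F [-0.  -0.1  0.3]
```

View pics/w10.png

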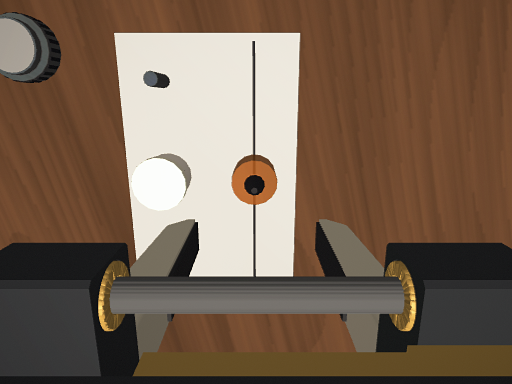

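Emit:
step_arm([
  [7, -2, -1.1, 0, 0],
  [7, -3, -1.7, 0, 0],
  [7, -3.2, -1.8, 0, 0],
  [7, -3.3, -1.8, 0, 0],
  [7, -3.2, -1.8, 0, 0],
  [7, -2.5, -1.4, 0, 0],
  [7, -1.5, -0.9, 0, 0],
  [7, -1, -0.5, 0, 0],
  [7, 0, 0, 0, 0],
  [7, 0, 0, 0, 0],
  [7, 0, 0, 0, 0],
])

```text
time_s: 15.9
position: [0.4483, 0.0123, 0.1527]
ee_rot: [0.0, 0.993, -0.122, 0.0]
force: [-0.6, 1.0, -0.4]
opening: 0.754
```

Run:
```python
from h import *
save('w11.png',imaging.capture('wrist'))
for n in('holder','big_weight'):
 for r in finder.trace('wrist',n)[:3]: 
  f=fit('wrist',n,r['mask']);print(n,r['confidence'],r['uv'],f)
  if n=='holder':togo([*f[0],.023])
```

```text
holder 0.82 [251.5, 174.0] (array([0.44613136, 0.01510547]), np.float64(0.9544052108330476))
t 16.0 pos [0.4483 0.0123 0.1527] togo tool cm [-0.28 -0.22 12.97] head -14.06 open 0.758 F [-0.4 -0.2 -0.4]
big_weight 0.85 [133.8, 115.5] (array([0.35752957, 0.08848072]), np.float64(0.9363260108245781))
big_weight 0.6 [124.6, 6.0] (array([0.37981312, 0.20132668]), np.float64(0.7138728323699421))
```

View pics/w11.png

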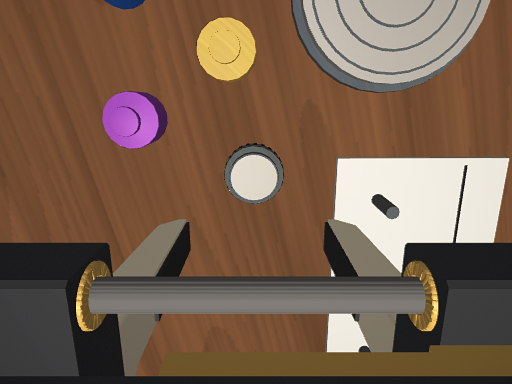

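Emit:
step_arm([
  [7, -0.25, -0.15, 2, 0],
  [7, 0, 0, 3, 0],
  [7, 0, 0, 3, 0],
  [7, 0, 0, 2.5, 0],
  [7, 0, 0, 1.4, 0],
  [7, 0, 0, 0.7, 0],
  [7, 0, 0, 0.25, 0],
  [7, 0, 0, 0, 0],
  [7, 0, 0, 0, 0],
  [7, 0, 0, 0, 0],
])

```text
time_s: 16.88
position: [0.446, 0.0155, 0.0254]
ee_rot: [-0.0, 0.993, -0.121, 0.001]
force: [0.1, 0.0, 0.0]
opening: 0.753
```

Run:
```python
from h import *
im=imaging.capture('wrist');save('w12.png',im)
for r in finder.trace('wrist','holder')[:1]: 
  f=fit('wrist','holder',r['mask']);print(r['confidence'],r['uv'],f)
  togo([*f[0],.023])
```

```text
0.72 [256.3, 224.6] (array([0.44612654, 0.01521501]), np.float64(0.9695541401273885))
t 16.98 pos [0.4458 0.0155 0.0254] togo tool cm [0.03 0.02 0.24] head -13.93 open 0.751 F [-0.1 -0.4 -0.7]
```

View pics/w12.png

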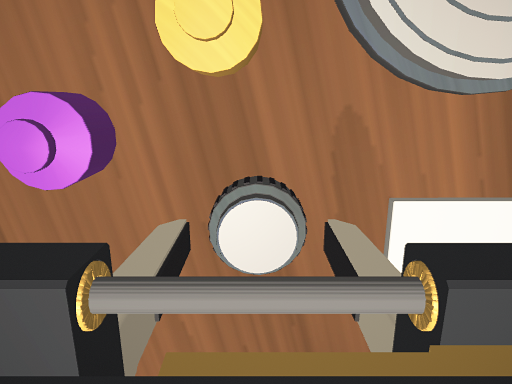

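Emit:
step_arm([
  [7, 0, 0, 0.28, 0],
  [7, 0, 0, 0, 0],
  [5, 0, 0, 0, 0],
  [5, 0, 0, 0, 0],
  [5, 0, 0, 0, 0],
  [5, 0, 0, 0, 0],
  [5, 0, 0, 0, 0],
])

```text
time_s: 17.57
position: [0.4451, 0.0155, 0.0217]
ee_rot: [-0.0, 0.993, -0.121, -0.0]
force: [0.1, 0.3, 0.6]
opening: 0.54
```

Emit:
step_arm([
  [5, 0, 0, -1, 0],
  [5, 0, 0, -2, 0],
  [5, 0, 0, -3, 0],
  [5, 0, 0, -3, 0],
  [5, 0, 0, -1, 0],
  [5, 0, 0, 0, 0],
  [5, 0, 0, 0, 0],
])

```text
time_s: 18.15
position: [0.4452, 0.0154, 0.1219]
ee_rot: [-0.0, 0.993, -0.121, 0.0]
force: [-0.6, 0.8, 0.5]
opening: 0.538
```

Run:
```python
from h import *
im=imaging.capture('wrist');save('w13.png',im)
togo([.592,.1375,.048])
for r in finder.trace('top','lap')[:1]: print(1)
```

```text
t 18.2 pos [0.4445 0.0153 0.1211] togo tool cm [ 11.39 -15.41   7.29] head -13.93 open 0.541 F [-0.4  0.2 -1.2]
1
```

View pics/w13.png

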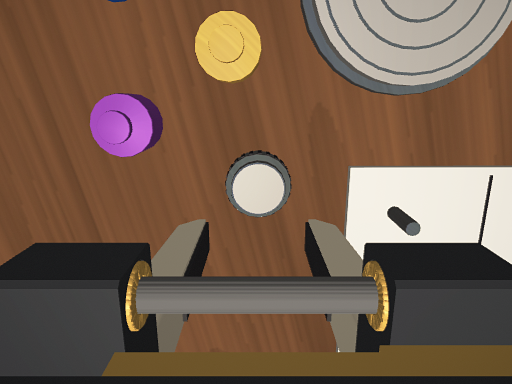

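The holder did not come up: it still stands at (258,185) on the bench, because the commanded width was too close to its own. I go back down and close further.

Emit:
step_arm([
  [7, 0, 0, 0, 0],
  [7, 0, 0, 1.5, 0],
  [7, 0, 0, 3, 0],
  [7, 0, 0, 3, 0],
  [7, 0, 0, 1.5, 0],
  [7, 0, 0, 0.7, 0],
  [7, 0, 0, 0.25, 0],
  [7, 0, 0, 0, 0],
  [7, 0, 0, 0, 0],
])

```text
time_s: 19.0
position: [0.4456, 0.0156, 0.0226]
ee_rot: [-0.0, 0.993, -0.121, 0.0]
force: [0.2, 0.2, 0.2]
opening: 0.754
```

Run:
```python
from h import *
im=imaging.capture('wrist');save('w14.png',im)
for r in finder.trace('wrist','holder')[:1]: 
  f=fit('wrist','holder',r['mask']);print(r['confidence'],r['uv'],f)
  togo([*f[0],.0215])
```

```text
0.96 [257.7, 227.7] (array([0.44651178, 0.01479829]), np.float64(0.9580637132901941))
t 19.1 pos [0.4459 0.0156 0.023 ] togo tool cm [0.08 0.06 0.15] head -13.93 open 0.754 F [ 0.1 -0.1 -0.4]
```

Emit:
step_arm([
  [3, 0.05, 0.05, 0.1, 0],
  [3, 0, 0, 0, 0],
  [3, 0, 0, 0, 0],
  [3, 0, 0, 0, 0],
  [3, 0, 0, 0, 0],
  [3, 0, 0, 0, 0],
  [3, 0, 0, 0, 0],
])

```text
time_s: 19.68
position: [0.4459, 0.0149, 0.0214]
ee_rot: [-0.0, 0.993, -0.121, 0.0]
force: [0.4, -0.3, 1.7]
opening: 0.455
```

Emit:
step_arm([
  [3, 0, 0, -0.5, 0],
  [3, 0, 0, -1.5, 0],
  [3, 0, 0, -3, 0],
  [3, 0, 0, -3, 0],
  [3, 0, 0, -1, 0],
  [3, 0, 0, 0, 0],
  [3, 0, 0, 0, 0],
])

```text
time_s: 20.27
position: [0.4448, 0.0147, 0.1111]
ee_rot: [0.0, 0.993, -0.121, -0.0]
force: [1.1, 0.1, -4.1]
opening: 0.45
```

Run:
```python
from h import *
im=imaging.capture('wrist');save('w15.png',im)
togo([.592,.1375,.048])
```

```text
t 20.32 pos [0.4442 0.0146 0.1104] togo tool cm [ 11.4  -15.49   6.2 ] head -13.93 open 0.45 F [ 0.4 -0.7 -4.7]
```

View pics/w15.png

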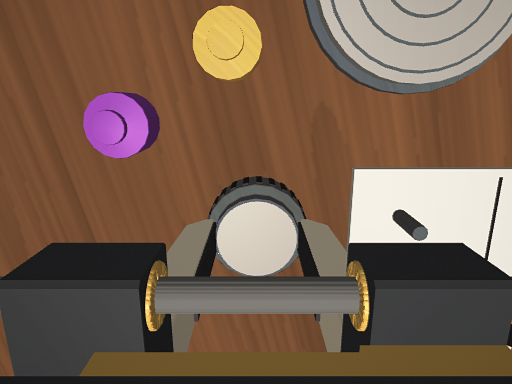

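Held by its upper step this time. I move over to the lap.

Emit:
step_arm([
  [3, 0.7, -1, 0, 0],
  [3, 1.3, -1.8, 0, 0],
  [3, 1.8, -2.4, 0, 0],
  [3, 1.8, -2.5, 0, 0],
  [3, 1.8, -2.5, 0, 0],
  [3, 1.7, -2.2, 0, 0],
  [3, 1.2, -1.6, 0, 0],
  [3, 0.7, -1, 0, 0],
  [3, 0.4, -0.5, 0, 0],
  [3, 0, 0, 0, 0],
  [3, 0, 0, 0, 0],
  [3, 0, 0, 0, 0],
])

```text
time_s: 21.32
position: [0.5923, 0.1368, 0.1103]
ee_rot: [0.001, 0.993, -0.122, -0.001]
force: [-0.3, -0.2, -3.9]
opening: 0.454
```

Run:
```python
from h import *
im=imaging.capture('wrist');save('w16.png',im)
togo([.592,.1375,.048])
im=im.copy()
for r,c in((.075,(255,0,0)),(.05,(0,255,0))):
  for t in np.linspace(0,6.28,150):
    u=proj('wrist',[.592+r*np.cos(t),.1375+r*np.sin(t),.026]).round().astype(int)
    if 0<=u[0]<512 and 0<=u[1]<384: im[u[1],u[0]]=c
save('w16b.png',im)
```

```text
t 21.37 pos [0.5925 0.1367 0.1107] togo tool cm [-0.05 -0.08  6.27] head -13.98 open 0.456 F [-0.1  0.4 -4.4]
```

View pics/w16b.png

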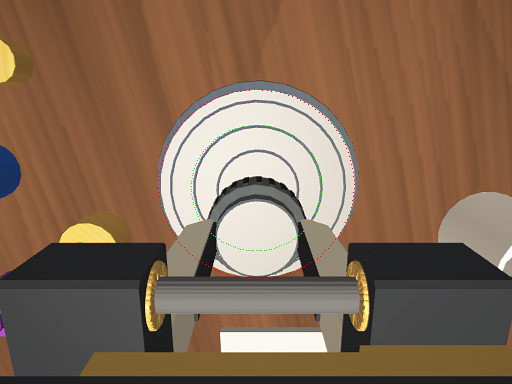

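Emit:
step_arm([
  [3, 0, 0, 1.2, 0],
  [3, 0, 0, 1.6, 0],
  [3, 0, 0, 1.4, 0],
  [3, 0, 0, 0.9, 0],
  [3, 0, 0, 0.5, 0],
  [3, 0, 0, 0.3, 0],
  [3, 0, 0, 0.1, 0],
  [3, 0, 0, 0, 0],
  [3, 0, 0, 0, 0],
  [3, 0, 0, 0, 0],
])

```text
time_s: 22.2
position: [0.594, 0.1381, 0.0519]
ee_rot: [-0.0, 0.993, -0.121, 0.001]
force: [0.7, 0.6, -4.2]
opening: 0.455
```

Run:
```python
from h import *
togo([.592,.1375,.0472])
```

```text
t 22.2 pos [0.594  0.1381 0.0519] togo tool cm [-0.18  0.11  0.47] head -13.92 open 0.455 F [ 0.7  0.6 -4.2]
```

Emit:
step_arm([
  [3, -0.1, 0.05, 0.15, 0],
  [3, 0, 0, 0.15, 0],
  [3, 0, 0, 0.1, 0],
  [3, 0, 0, 0.05, 0],
  [3, 0, 0, 0, 0],
  [3, 0, 0, 0, 0],
])

```text
time_s: 22.7
position: [0.5923, 0.1377, 0.0474]
ee_rot: [0.0, 0.993, -0.121, 0.0]
force: [-3.4, -0.7, 4.3]
opening: 0.454
```

Emit:
step_arm([
  [4.6, 0, 0, 0, 0],
  [5.2, 0, 0, 0, 0],
  [6.5, 0, 0, 0, 0],
  [6.5, 0, 0, 0, 0],
  [6.5, 0, 0, -1, 0],
  [6.5, 0, 0, -2, 0],
  [6.5, 0, 0, -3, 0],
  [6.5, 0, 0, -3, 0],
  [6.5, 0, 0, -2, 0],
  [6.5, 0, 0, 0, 0],
  [6.5, 0, 0, 0, 0],
])

```text
time_s: 23.62
position: [0.5933, 0.138, 0.1585]
ee_rot: [-0.001, 0.993, -0.121, 0.002]
force: [-1.3, 0.1, -0.4]
opening: 0.701
```

Run:
```python
from h import *
im=imaging.capture('wrist');save('w17.png',im)
for n,z in(('holder',.026),('lap',0)):
 for r in finder.trace('wrist',n)[:2]: print(n,r['confidence'],r['uv'],fit('wrist',n,r['mask'],z))
togo([.4495,.123,.155])
```

```text
holder 0.57 [254.7, 181.1] (array([0.58996774, 0.13762873]), np.float64(0.94907683144729))
lap 0.72 [253.7, 150.8] (array([0.5908875 , 0.13939975]), np.float64(0.8301288913629941))
t 23.77 pos [0.5914 0.1373 0.1554] togo tool cm [-13.43   4.8    0.08] head -13.92 open 0.702 F [-0.3 -0.1 -1. ]
```

View pics/w17.png

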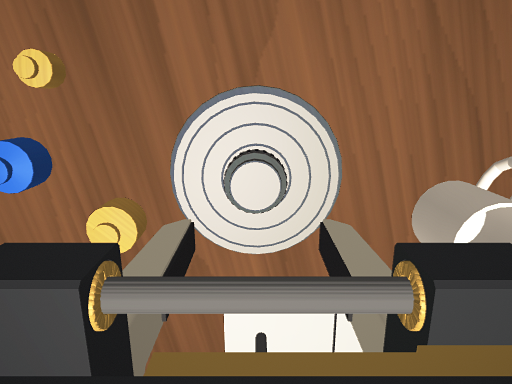

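The holder stands centred inside the inner ring at about (255,180). Next is the big brass weight, seen at (112,228).

Emit:
step_arm([
  [6.5, -1.2, 0.4, 0, 0],
  [6.5, -2.2, 0.8, 0, 0],
  [6.5, -2.8, 1, 0, 0],
  [6.5, -2.8, 1, 0, 0],
  [6.5, -2.2, 0.8, 0, 0],
  [6.5, -1.4, 0.5, 0, 0],
  [6.5, -0.8, 0.3, 0, 0],
  [6.5, 0, 0, 0, 0],
  [6.5, 0, 0, 0, 0],
  [6.5, 0, 0, 0, 0],
])

```text
time_s: 24.6
position: [0.4521, 0.1235, 0.1565]
ee_rot: [-0.0, 0.993, -0.121, 0.0]
force: [-0.3, 0.0, 0.3]
opening: 0.702
```

Run:
```python
from h import *
save('w18.png',imaging.capture('wrist'))
for r in finder.trace('wrist','big_weight')[:3]: 
  f=fit('wrist','big_weight',r['mask']);print(r['confidence'],r['uv'],f)
  togo([*f[0],.023])
```

```text
0.87 [256.1, 175.4] (array([0.45016691, 0.12281669]), np.float64(0.9252896524170995))
t 24.7 pos [0.4519 0.1235 0.1565] togo tool cm [-0.16  0.11 13.35] head -13.96 open 0.697 F [0.4 1.1 0.5]
0.59 [154.4, 114.9] (array([0.38006018, 0.20175515]), np.float64(0.9176900099568537))
t 24.7 pos [0.4519 0.1235 0.1565] togo tool cm [-8.87 -5.86 13.35] head -13.96 open 0.697 F [0.4 1.1 0.5]
0.59 [164.7, 216.7] (array([0.3589793 , 0.10198556]), np.float64(0.3086696562032885))
t 24.7 pos [0.4519 0.1235 0.1565] togo tool cm [-8.5   4.33 13.34] head -13.96 open 0.697 F [0.4 1.1 0.5]
```

View pics/w18.png

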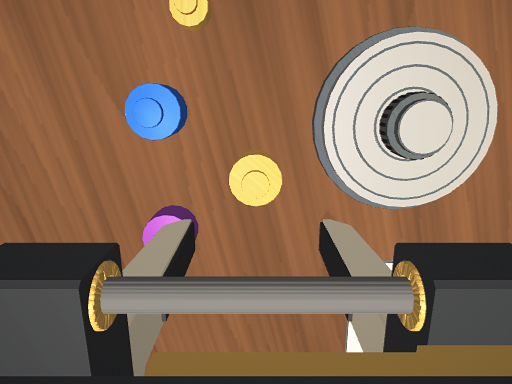

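Emit:
step_arm([
  [6.5, -0.15, 0.05, 2, 0],
  [6.5, 0, 0, 3, 0],
  [6.5, 0, 0, 3, 0],
  [6.5, 0, 0, 2.5, 0],
  [6.5, 0, 0, 1.5, 0],
  [6.5, 0, 0, 0.9, 0],
  [6.5, 0, 0, 0.5, 0],
  [6.5, 0, 0, 0, 0],
  [6.5, 0, 0, 0, 0],
  [6.5, 0, 0, 0, 0],
])

```text
time_s: 25.53
position: [0.4501, 0.1235, 0.0236]
ee_rot: [-0.0, 0.993, -0.121, 0.001]
force: [0.2, -0.2, -0.2]
opening: 0.702
```

Run:
```python
from h import *
im=imaging.capture('wrist');save('w19.png',im)
for r in finder.trace('wrist','big_weight')[:1]: 
  f=fit('wrist','big_weight',r['mask']);print(r['confidence'],r['uv'],f)
  togo([*f[0],.022])
```

```text
0.65 [259.0, 232.5] (array([0.45052567, 0.12328394]), np.float64(0.9381059901713374))
t 25.63 pos [0.4499 0.1234 0.0236] togo tool cm [ 0.06 -0.    0.16] head -13.93 open 0.701 F [0.4 0.1 0.6]
```

View pics/w19.png

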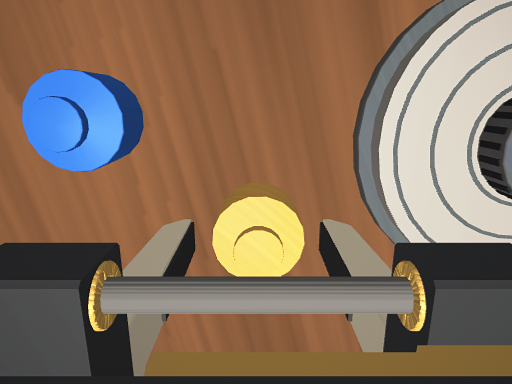

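Emit:
step_arm([
  [3, 0.05, 0, 0.1, 0],
  [3, 0, 0, 0, 0],
  [3, 0, 0, 0, 0],
  [3, 0, 0, 0, 0],
  [3, 0, 0, 0, 0],
  [3, 0, 0, 0, 0],
  [3, 0, 0, 0, 0],
])

```text
time_s: 26.22
position: [0.4502, 0.1231, 0.0219]
ee_rot: [-0.0, 0.993, -0.121, 0.001]
force: [1.3, 0.4, 3.1]
opening: 0.497
```

Emit:
step_arm([
  [3, 0, 0, -0.5, 0],
  [3, 0, 0, -1.5, 0],
  [3, 0, 0, -3, 0],
  [3, 0, 0, -3, 0],
  [3, 0, 0, -2, 0],
  [3, 0, 0, -1, 0],
  [3, 0, 0, 0, 0],
  [3, 0, 0, 0, 0],
])

```text
time_s: 26.88
position: [0.4485, 0.1227, 0.1313]
ee_rot: [0.0, 0.993, -0.121, -0.001]
force: [0.9, -1.4, -5.1]
opening: 0.495
```

Run:
```python
from h import *
im=imaging.capture('wrist');save('w20.png',im)
togo([.5917,.1375,.077])
```

```text
t 26.93 pos [0.4481 0.1225 0.1306] togo tool cm [13.59 -4.92  5.32] head -13.92 open 0.496 F [-0.2  0.3 -5. ]
```

View pics/w20.png

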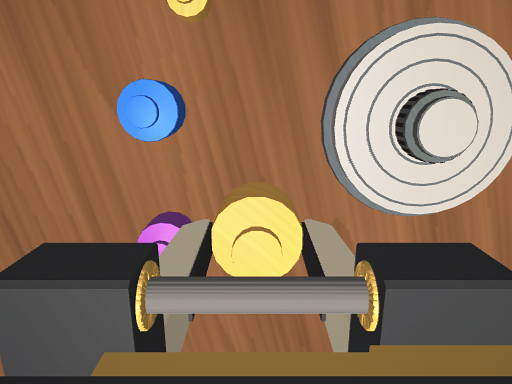

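Emit:
step_arm([
  [3, 1, -0.4, 0, 0],
  [3, 2, -0.7, 0, 0],
  [3, 2.6, -0.9, 0, 0],
  [3, 2.6, -0.9, 0, 0],
  [3, 2.2, -0.8, 0, 0],
  [3, 1.6, -0.6, 0, 0],
  [3, 1, -0.4, 0, 0],
  [3, 0.6, -0.2, 0, 0],
  [3, 0, 0, 0, 0],
  [3, 0, 0, 0, 0],
  [3, 0, 0, 0, 0],
])

```text
time_s: 27.85
position: [0.5917, 0.1378, 0.1308]
ee_rot: [0.001, 0.993, -0.121, -0.002]
force: [0.4, -0.5, -4.8]
opening: 0.495
```

Run:
```python
from h import *
im=imaging.capture('wrist');save('w21.png',im)
togo([.5917,.1375,.077])
```

```text
t 27.9 pos [0.592  0.1378 0.1311] togo tool cm [-0.01  0.03  5.41] head -13.89 open 0.496 F [-0.5 -0.3 -4.5]
```

View pics/w21.png

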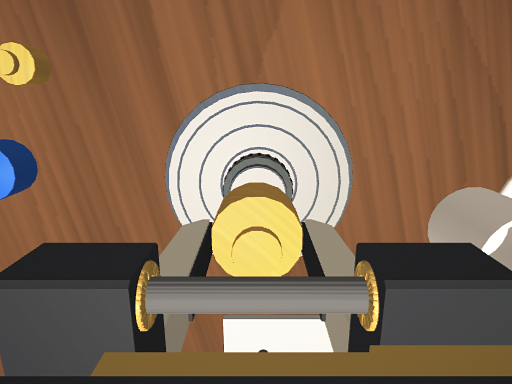

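Emit:
step_arm([
  [3, 0, 0, 1.2, 0],
  [3, 0, 0, 1.5, 0],
  [3, 0, 0, 1.1, 0],
  [3, 0, 0, 0.6, 0],
  [3, 0, 0, 0.3, 0],
  [3, 0, 0, 0.2, 0],
  [3, 0, 0, 0, 0],
  [3, 0, 0, 0, 0],
  [3, 0, 0, 0, 0],
])

```text
time_s: 28.65
position: [0.594, 0.1381, 0.0834]
ee_rot: [-0.0, 0.993, -0.121, 0.001]
force: [0.7, -0.1, -5.4]
opening: 0.496
```

Run:
```python
from h import *
togo([.5917,.1375,.0762])
im=imaging.capture('side');save('s2.png',cv2.resize(im[140:280,130:330],None,fx=3.5,fy=3.5,interpolation=cv2.INTER_CUBIC))
```

```text
t 28.65 pos [0.594  0.1381 0.0834] togo tool cm [-0.21  0.12  0.72] head -13.92 open 0.496 F [ 0.7 -0.1 -5.4]
```

View pics/s2.png

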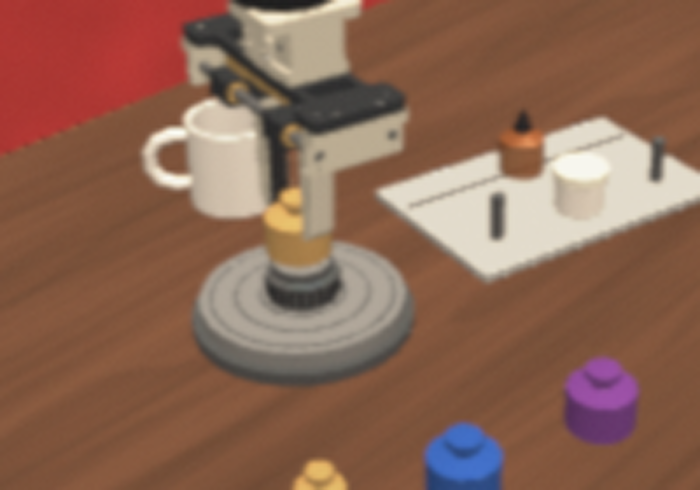

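Emit:
step_arm([
  [3, -0.1, 0.05, 0.2, 0],
  [3, 0, 0, 0.15, 0],
  [3, 0, 0, 0.15, 0],
  [3, 0, 0, 0.1, 0],
  [3, 0, 0, 0.05, 0],
  [3, 0, 0, 0, 0],
  [3, 0, 0, 0, 0],
])

```text
time_s: 29.28
position: [0.5924, 0.1377, 0.0762]
ee_rot: [-0.0, 0.993, -0.121, 0.0]
force: [-0.3, 0.8, -4.8]
opening: 0.494
```

Emit:
step_arm([
  [3, 0, 0, 0.05, 0],
  [3, 0, 0, 0.05, 0],
  [3, 0, 0, 0, 0],
  [3, 0, 0, 0, 0],
])

```text
time_s: 29.62
position: [0.5925, 0.1378, 0.076]
ee_rot: [-0.0, 0.993, -0.121, 0.0]
force: [-2.7, -0.7, 3.1]
opening: 0.495
```

Contact. I release, rise, and look.

Emit:
step_arm([
  [4.8, 0, 0, 0, 0],
  [5.4, 0, 0, 0, 0],
  [6.5, 0, 0, 0, 0],
  [6.5, 0, 0, 0, 0],
  [6.5, 0, 0, -1, 0],
  [6.5, 0, 0, -2, 0],
  [6.5, 0, 0, -3, 0],
  [6.5, 0, 0, -3, 0],
  [6.5, 0, 0, 0, 0],
  [6.5, 0, 0, 0, 0],
])

```text
time_s: 30.45
position: [0.594, 0.1383, 0.168]
ee_rot: [-0.001, 0.993, -0.121, 0.003]
force: [-0.2, -0.3, -1.0]
opening: 0.701
```

Run:
```python
from h import *
im=imaging.capture('wrist');save('w22.png',im)
for n,z in(('big_weight',.054),('holder',.026)):
 for r in finder.trace('wrist',n)[:2]: print(n,r['confidence'],r['uv'],fit('wrist',n,r['mask'],z))
togo([.432,.2765,.165])
```

```text
big_weight 0.72 [463.3, 210.5] (array([0.74846296, 0.08026434]), np.float64(0.6169756396506818))
big_weight 0.57 [24.1, 167.8] (array([0.41339384, 0.20234403]), np.float64(0.7844565877352763))
holder 0.89 [254.1, 156.3] (array([0.59304416, 0.1550523 ]), np.float64(0.16310323762981063))
t 30.6 pos [0.5916 0.1373 0.1643] togo tool cm [-18.84  -9.67  -0.05] head -13.92 open 0.696 F [ 0.1  0.  -1. ]
```

View pics/w22.png

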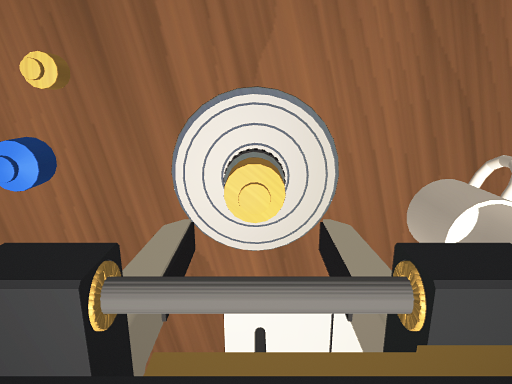

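Big weight at (255,193) sits on the holder, column-aligned. Next is the small weight, at (40,70).

Emit:
step_arm([
  [6, -1.5, -0.8, 0, 0],
  [6, -2.6, -1.3, 0, 0],
  [6, -3.2, -1.6, 0, 0],
  [6, -3.2, -1.7, 0, 0],
  [6, -3.1, -1.6, 0, 0],
  [6, -2.5, -1.3, 0, 0],
  [6, -1.7, -0.9, 0, 0],
  [6, -1, -0.5, 0, 0],
  [6, 0, 0, 0, 0],
  [6, 0, 0, 0, 0],
  [6, 0, 0, 0, 0],
])

```text
time_s: 31.52
position: [0.4346, 0.2754, 0.1647]
ee_rot: [0.001, 0.992, -0.123, 0.0]
force: [0.1, -0.1, 0.1]
opening: 0.645
```

Run:
```python
from h import *
save('w23.png',imaging.capture('wrist'))
for r in finder.trace('wrist','small_weight')[:2]: 
  f=fit('wrist','small_weight',r['mask']);print(r['confidence'],r['uv'],f)
  togo([*f[0],.022])
```

```text
0.61 [256.7, 175.7] (array([0.43280616, 0.27570459]), np.float64(0.924015009380863))
t 31.62 pos [0.4347 0.2755 0.1649] togo tool cm [-1.900e-01  1.000e-02  1.429e+01] head -14.12 open 0.64 F [-0.2 -0.5  0.5]
```

View pics/w23.png

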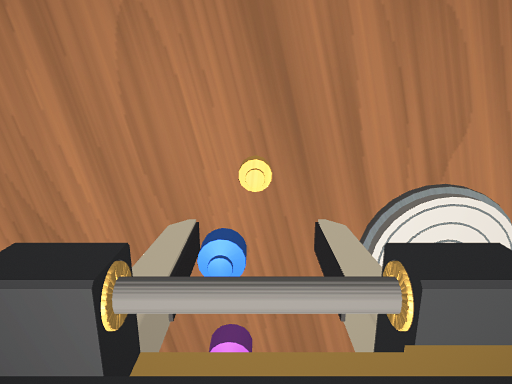

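Emit:
step_arm([
  [5.5, -0.15, -0.05, 2, 0],
  [5.5, 0, 0, 3, 0],
  [5.5, 0, 0, 3, 0],
  [5.5, 0, 0, 3, 0],
  [5.5, 0, 0, 1.7, 0],
  [5.5, 0, 0, 1, 0],
  [5.5, 0, 0, 0.5, 0],
  [5.5, 0, 0, 0, 0],
  [5.5, 0, 0, 0, 0],
  [5.5, 0, 0, 0, 0],
])

```text
time_s: 32.45
position: [0.4329, 0.2784, 0.0243]
ee_rot: [-0.001, 0.993, -0.121, 0.001]
force: [-0.6, 0.2, 0.1]
opening: 0.59
```

Run:
```python
from h import *
save('w24.png',imaging.capture('wrist'))
for r in finder.trace('wrist','small_weight')[:1]: 
  f=fit('wrist','small_weight',r['mask']);print(r['confidence'],r['uv'],f)
  togo([*f[0],.0205])
```

```text
0.74 [259.3, 231.6] (array([0.43268532, 0.27550059]), np.float64(0.9345018450184502))
t 32.55 pos [0.4327 0.2784 0.0243] togo tool cm [0.07 0.28 0.38] head -13.93 open 0.587 F [ 1.   0.3 -0.2]
```

View pics/w24.png

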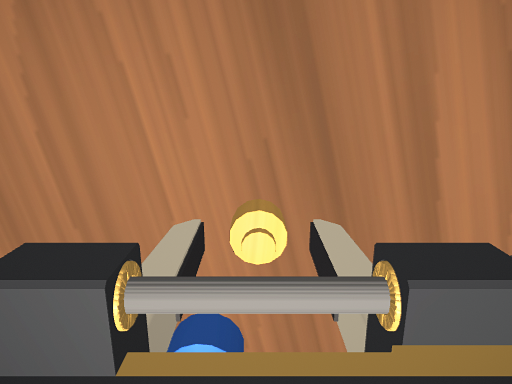

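Emit:
step_arm([
  [5.5, 0.05, 0.25, 0.15, 0],
  [5.5, 0, 0, 0.15, 0],
  [5.5, 0, 0, 0.05, 0],
  [5.5, 0, 0, 0, 0],
  [5.5, 0, 0, 0, 0],
])

```text
time_s: 32.97
position: [0.4317, 0.2754, 0.0197]
ee_rot: [-0.0, 0.993, -0.121, -0.0]
force: [0.7, -0.1, 0.4]
opening: 0.588
```

Emit:
step_arm([
  [1.5, 0, 0, 0, 0],
  [1.5, 0, 0, 0, 0],
  [1.5, 0, 0, 0, 0],
  [1.5, 0, 0, 0, 0],
  [1.5, 0, 0, 0, 0],
  [1.5, 0, 0, 0, 0],
  [1.5, 0, 0, 0, 0],
  [1.5, 0, 0, 0, 0],
])

```text
time_s: 33.63
position: [0.4326, 0.2757, 0.0205]
ee_rot: [-0.001, 0.993, -0.121, 0.001]
force: [-0.5, -0.9, 4.9]
opening: 0.174
```

Run:
```python
from h import *
save('w25.png',imaging.capture('wrist'))
im=imaging.capture('side');save('s3.png',cv2.resize(im[200:320,150:310],None,fx=4.5,fy=4.5,interpolation=cv2.INTER_CUBIC))
```

```text
(no output)
```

View pics/w25.png

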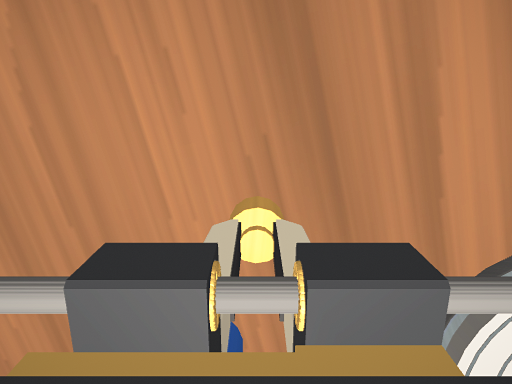

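View pics/s3.png

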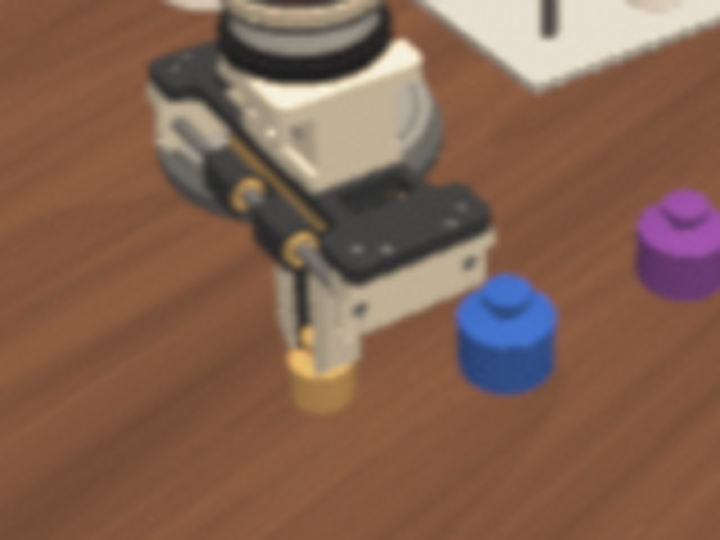

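The fingers have the knob (opening 16 mm), with the tips just above the body, so the tips reach less far than stated. That hold will do; I lift and check.

Emit:
step_arm([
  [1, 0, 0, -0.3, 0],
  [1, 0, 0, -0.7, 0],
  [1, 0, 0, -1.5, 0],
  [1, 0, 0, -3, 0],
  [1, 0, 0, -3, 0],
  [1, 0, 0, -3, 0],
  [1, 0, 0, -2.5, 0],
  [1, 0, 0, -1, 0],
  [1, 0, 0, 0, 0],
  [1, 0, 0, 0, 0],
])

```text
time_s: 34.57
position: [0.4312, 0.2748, 0.1691]
ee_rot: [0.0, 0.993, -0.121, -0.0]
force: [-0.1, 0.0, -2.3]
opening: 0.171
```

Run:
```python
from h import *
save('w26.png',imaging.capture('wrist'))
im=imaging.capture('side');save('s4.png',cv2.resize(im[150:290,150:310],None,fx=4,fy=4,interpolation=cv2.INTER_CUBIC))
togo([.6322,-.0581,.17])
```

```text
t 34.67 pos [0.4305 0.2743 0.1678] togo tool cm [27.57 27.42 -0.21] head -13.92 open 0.173 F [-0.2  0.5 -2.6]
```

View pics/w26.png

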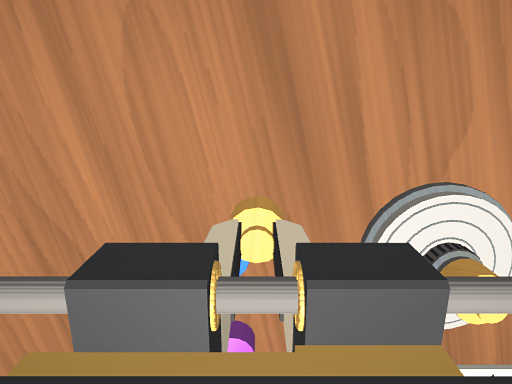

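View pics/s4.png

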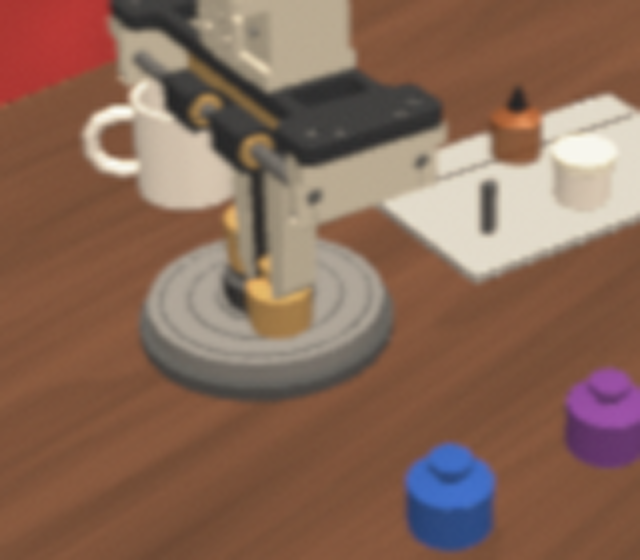

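Emit:
step_arm([
  [1, 0.7, 0.7, 0, 0],
  [1, 1.3, 1.3, 0, 0],
  [1, 2, 2, 0, 0],
  [1, 2.5, 2.5, 0, 0],
  [1, 2.5, 2.5, 0, 0],
  [1, 2.5, 2.5, 0, 0],
  [1, 2.5, 2.5, 0, 0],
  [1, 2.5, 2.5, 0, 0],
  [1, 2.5, 2.5, 0, 0],
  [1, 2.3, 2.3, 0, 0],
  [1, 2, 2, 0, 0],
  [1, 1.6, 1.5, 0, 0],
])

```text
time_s: 35.67
position: [0.6139, -0.0303, 0.1676]
ee_rot: [0.001, 0.992, -0.123, -0.001]
force: [0.6, -0.4, -1.2]
opening: 0.172
```

Emit:
step_arm([
  [1, 1.2, 1.1, 0, 0],
  [1, 0.8, 0.8, 0, 0],
  [1, 0.4, 0.4, 0, 0],
  [1, 0, 0, 0, 0],
  [1, 0, 0, 0, 0],
  [1, 0, 0, 0, 0],
  [1, 0, 0, 0, 0],
])

```text
time_s: 36.25
position: [0.6311, -0.0516, 0.1698]
ee_rot: [-0.0, 0.993, -0.12, -0.0]
force: [-0.3, -0.5, -1.8]
opening: 0.172
```

Run:
```python
from h import *
save('w27.png',imaging.capture('wrist'))
togo([.6322,-.0581,.03])
```

```text
t 36.3 pos [ 0.6312 -0.0519  0.1699] togo tool cm [ 0.25  0.59 13.99] head -13.8 open 0.176 F [ 0.5  0.1 -2. ]
```

View pics/w27.png

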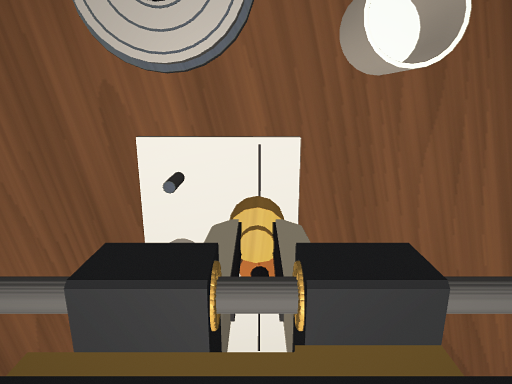

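Emit:
step_arm([
  [1, 0.1, 0.4, 1.5, 0],
  [1, 0, 0.15, 2.5, 0],
  [1, 0, 0, 3, 0],
  [1, 0, 0, 2.7, 0],
  [1, 0, 0, 1.8, 0],
  [1, 0, 0, 1, 0],
  [1, 0, 0, 0.6, 0],
  [1, 0, 0, 0.3, 0],
  [1, 0, 0, 0, 0],
  [1, 0, 0, 0, 0],
  [1, 0, 0, 0, 0],
])

```text
time_s: 37.22
position: [0.6322, -0.0589, 0.0371]
ee_rot: [-0.0, 0.993, -0.121, 0.001]
force: [-0.0, 0.8, -1.6]
opening: 0.174
```

Run:
```python
from h import *
save('w28.png',imaging.capture('wrist'))
togo([.6322,-.0581,.0285])
```

```text
t 37.27 pos [ 0.6321 -0.0589  0.037 ] togo tool cm [-0.01 -0.08  0.85] head -13.92 open 0.172 F [-0.7  0.2 -1.1]
```

View pics/w28.png

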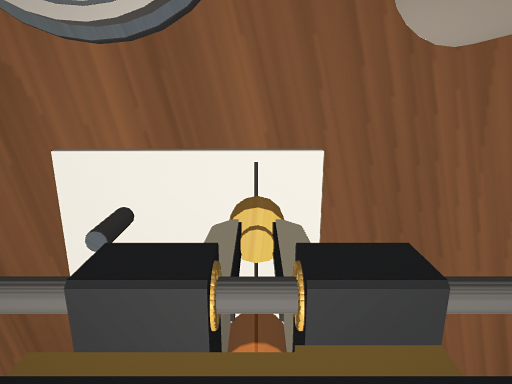

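Emit:
step_arm([
  [1, 0, -0.05, 0.25, 0],
  [1, 0, 0, 0.25, 0],
  [1, 0, 0, 0.15, 0],
  [1, 0, 0, 0.1, 0],
  [1, 0, 0, 0.05, 0],
  [1, 0, 0, 0, 0],
  [1, 0, 0, 0, 0],
])

```text
time_s: 37.85
position: [0.6312, -0.0584, 0.0285]
ee_rot: [0.0, 0.993, -0.121, -0.0]
force: [-3.6, 0.1, 4.8]
opening: 0.171
```

Emit:
step_arm([
  [1.8, 0, 0, 0, 0],
  [2.4, 0, 0, 0, 0],
  [3.5, 0, 0, 0, 0],
  [4, 0, 0, 0, 0],
  [4, 0, 0, -1, 0],
  [4, 0, 0, -2, 0],
  [4, 0, 0, -3, 0],
  [4, 0, 0, -3, 0],
  [4, 0, 0, -3, 0],
  [4, 0, 0, 0, 0],
  [4, 0, 0, 0, 0],
])

```text
time_s: 38.77
position: [0.6326, -0.0583, 0.1502]
ee_rot: [-0.0, 0.993, -0.121, 0.002]
force: [-0.1, 0.5, -0.2]
opening: 0.431
```

Run:
```python
from h import *
save('w29.png',imaging.capture('wrist'))
for n in('small_weight',):
 for r in finder.trace('wrist',n)[:2]: print(n,r['confidence'],r['uv'],fit('wrist',n,r['mask'],.008))
togo([.6322,-.0581,.0285])
```

```text
small_weight 0.76 [254.8, 182.5] (array([ 0.62782898, -0.05802026]), np.float64(0.8346709470304976))
t 38.87 pos [ 0.6304 -0.0585  0.147 ] togo tool cm [ 0.18 -0.09 11.85] head -13.92 open 0.427 F [-0.6  0.2 -0.8]
```

View pics/w29.png

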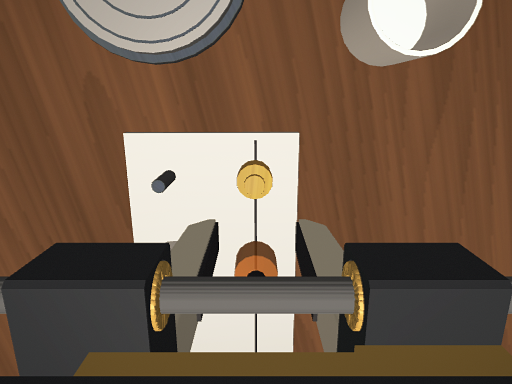

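Small weight is on the line at (255,182), level with the left pin. I back the arm away toward the robot's right for an unobstructed final check.

Emit:
step_arm([
  [6, 0, 0, -3, 0],
  [6, 0, 0, -3, 0],
  [6, -1, 3, 0, 0],
  [6, -1, 3.5, 0, 0],
  [6, -1, 3.5, 0, 0],
  [6, -1, 3.5, 0, 0],
  [6, -1, 3.5, 0, 0],
  [6, -1, 3.5, 0, 0],
  [6, -1, 3.5, 0, 0],
  [6, -1, 3.5, 0, 0],
  [6, 0, 2, 0, 0],
  [6, 0, 0, 0, 0],
])

```text
time_s: 39.87
position: [0.478, -0.3321, 0.2055]
ee_rot: [0.001, 0.992, -0.127, -0.003]
force: [-0.6, -0.5, 0.2]
opening: 0.645
```

Run:
```python
from h import *
togo([0.6,-.4,.2])
ims={c:imaging.capture(c) for c in('top','side')}
c0=np.array([.573,-.131]);a=np.radians(-13.9);x=np.array([np.cos(a),np.sin(a)]);y=np.array([-x[1],x[0]])
for c in ('top','side'):
  for n,z in (('holder',.026),('big_weight',.054),('small_weight',.008),('pot',.008),('oil_bottle',.008),('lap',0)):
    for r in finder.trace(c,n)[:3]:
        xy,i=fit(c,n,r['mask'],z); print(c,n,round(r['confidence'],2),np.round(r['uv']),np.round(xy,4),'plate',np.round([(xy-c0)@x,(xy-c0)@y],4),round(i,2))
  for n in('mug','water_bottle','screwdriver'):
    for r in finder.trace(c,n)[:1]: print(c,n,round(r['confidence'],2),np.round(r['uv']))
save('f1.png',cv2.resize(ims['top'][110:290,140:380],None,fx=3.3,fy=3.3,interpolation=cv2.INTER_CUBIC))
save('f2.png',cv2.resize(ims['side'][145:305,170:370],None,fx=3.7,fy=3.7,interpolation=cv2.INTER_CUBIC))
```

```text
t 39.87 pos [ 0.478  -0.3321  0.2055] togo tool cm [13.51  3.51  0.5 ] head -14.54 open 0.645 F [-0.6 -0.5  0.2]
top holder 0.45 [224. 188.] [0.5836 0.1152] plate [-0.0488  0.2415] 0.14
top big_weight 0.76 [212. 183.] [0.5923 0.1351] plate [-0.0452  0.2629] 0.85
top big_weight 0.73 [233. 268.] [0.3615 0.0798] plate [-0.2559  0.1538] 0.78
top big_weight 0.59 [193. 263.] [0.3825 0.1889] plate [-0.2618  0.2648] 0.86
top pot 0.73 [304. 205.] [ 0.5348 -0.123 ] plate [-0.039  -0.0014] 0.9
top oil_bottle 0.6 [312. 182.] [ 0.6111 -0.1442] plate [ 0.0402 -0.0036] 0.83
top lap 0.64 [221. 193.] [0.5916 0.1354] plate [-0.0459  0.263 ] 0.83
top mug 0.68 [245. 126.]
top water_bottle 0.97 [102. 182.]
side holder 0.72 [217. 222.] [0.5783 0.1459] plate [-0.0614  0.27  ] 0.54
side big_weight 0.96 [299. 253.] [0.3166 0.1451] plate [-0.3153  0.2064] 0.72
side big_weight 0.7 [218. 211.] [0.5871 0.1384] plate [-0.051   0.2649] 0.89
side big_weight 0.58 [262. 272.] [0.3368 0.2489] plate [-0.3205  0.312 ] 0.75
side small_weight 0.47 [256. 195.] [ 0.6272 -0.0572] plate [0.0349 0.0847] 0.57
side pot 0.62 [297. 192.] [ 0.5311 -0.1225] plate [-0.0427 -0.0018] 0.8
side pot 0.42 [257. 192.] [ 0.6209 -0.0512] plate [0.0273 0.089 ] 0.38
side oil_bottle 0.72 [280. 182.] [ 0.6085 -0.1412] plate [ 0.0369 -0.0014] 0.74
side oil_bottle 0.23 [193. 185.] [0.7861 0.0423] plate [0.1652 0.2194] 0.26
side lap 0.7 [216. 233.] [0.5827 0.1429] plate [-0.0564  0.2683] 0.71
side mug 0.82 [194. 184.]
side water_bottle 0.97 [102. 267.]
side screwdriver 0.48 [364. 157.]
```

View pics/f1.png

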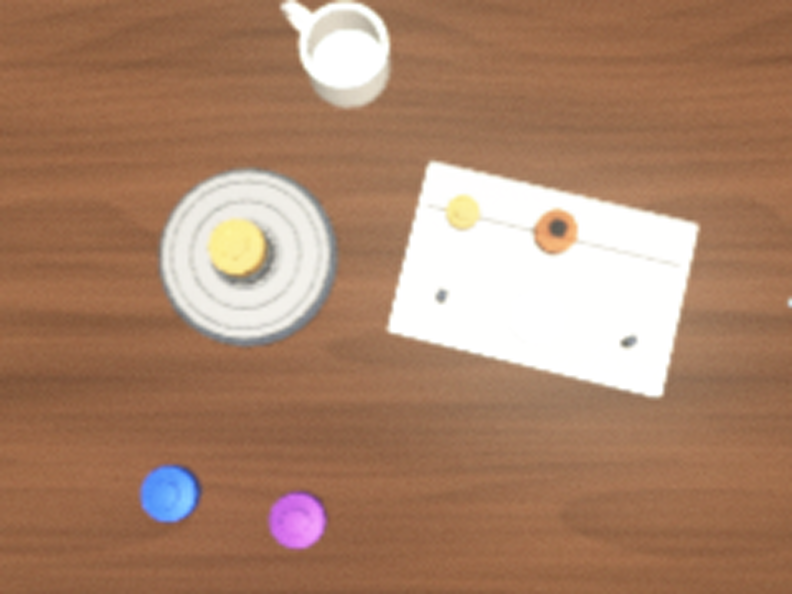

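View pics/f2.png

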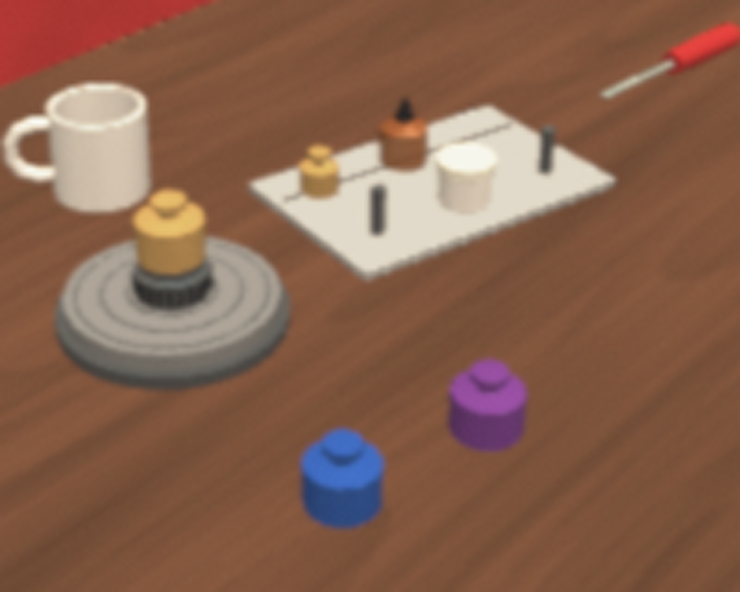

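```bash
python3 -c "
from h import *
print(finish_job())"
```

```text
the job is handed in; nothing more can be done
None
```

All five things were placed and the job was handed in at about 41 s, well under the 115 s limit; it reports no verdict.

| Thing | Last check | Aim |
|---|---|---|
| Holder | (0.590, 0.138), lap centre about (0.591–0.593, 0.138) | lap centre |
| Big brass weight | (0.592, 0.135) top camera, (0.587, 0.138) side camera | within 10 mm of the holder's centre |
| Pot, plate frame | x −39 to −43 mm, y about −2 mm | x −40, y 0 |
| Oil bottle, plate frame | x +37 to +40 mm, y −1 to −4 mm | x +40, y 0 |
| Small weight, plate frame | x about +35 mm, y about +85 mm | x +40, y +85 |

- **Upright and clear:** everything looks upright in the last pictures, and the gripper had been moved clear. The blue and purple look-alikes were left alone. The mug and water bottle show where they were at the start. The screwdriver's centre is a few pixels off in the side view, and the top view missed it, but the arm never went near it.
- **Holder grasp:** the first try failed because I commanded too wide a closing. The holder stayed on the bench and the second try held it by its upper step.
- **Small weight grasp:** the fingers closed on its knob instead of its body, because the fingertips reach less far than stated. It was carried that way and set down on contact.
- **Checks that disagreed:** in the last pictures the networks gave poor masks for the holder, and sometimes for the lap, because the stack hides them. The top view also missed the small weight. For those I relied on the close wrist pictures taken just after each release. Those put the small weight about 2 mm nearer the robot than where the gripper released it, still well inside tolerance.

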